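# Clamp a printing roller in its V cradle for carving

### The arm

A 7-joint arm with a two-finger parallel gripper is mounted at the origin on a cart in front of the work surface, level with it; the furniture and walls round the work are solid. World frame = base frame: x ahead of the robot, y to its left, z up, the work surface at z = 0. Lengths are in mm, angles in rad, forces in N, time in s.
With the tool pointing down it reaches from about 375 to 925 mm from the base axis. Payload 3.1 kg.
Tool frame: the origin (TCP) lies at the very end of the fingers, on their centre line; the grasp point (between the pads) lies 19 mm behind it (ctrl.hold_point_z is the distance from the TCP to the grasp point, in mm); z points along the fingers, y is the direction in which the jaws open and shut (so a half turn about z gives the same grasp; the last joint's range is limited). The gripper opens to 85 mm and grips with 20 to 120 N. Pads are 22 mm wide; open, the fingers measure 114 mm over their backs; the gripper's body (76 mm by 85 mm) begins 54 mm behind the grasp point. The pads swing forward as they close: fully open they stand 13 mm farther back than shut.
Start: joints at [1.189, 0.383, 0.044, 1.598, -0.018, 1.161, -0.05], TCP at [182.024, -623.995, 198.369] pointing down, gripper open.
Joint ranges: [-2.61, 2.61], [-0.41, 2.15], [-1.48, 1.57], [0, 2.5], [-1.57, 4.71], [0.05, 1.97], [-2.85, 2.85]. Speed limits (rad/s): [2.79, 2.79, 3.14, 3.14, 3.14, 3.14, 3.14].

### API

Orientations are given as a unit quaternion [w, x, y, z].
In Python, from plant import ctrl, optics gives the robot as it stands.
- The arm moves only by the tool servo_tool, never from a script. Its argument "moves" is a list of rows, each a list of 2 entries, a list of its own where there are three numbers: the shift along the tool's x, y, z normalised to -1 to 1, where 1 is 0.5 m, then the turn about the tool's z normalised to -1 to 1, where 1 is 90 degrees. A call has 1 to 5 rows; each row is the pose to reach, as a shift and turn from the pose measured when the call began, along the tool's axes at that moment; what a row does not reach only later rows make up. A row lasts 1/12 s, in which the tool goes at most 41.7 mm and 7.16 degrees, less where a joint would pass 70% of its speed; a pose out of reach is approached as far as the arm can. A call with a number of a shift or a turn outside -1 to 1 is refused whole. A call with a gripper value outside its range is refused whole. "claw" is the opening, from 0 (shut) to 1 (fully open), set as the call begins (left out, the last holds). The fingers move at their own pace and stop on an object; "force" is the grip in N (left out, the last holds). Time passes only in rows, so rows that repeat a pose let the fingers close. It gives the time, the measured TCP pose, the force and the opening at its end, in the units of the state.
- ctrl.read_state(): the state, without advancing time (a new reading comes with each control period).
- optics.snapshot(name): name is "scene" or "top" or "wrist"; returns a dict with "pixels" (480x640x3 uint8, blue, green, red), "intrinsics" (3x3 intrinsics, pixels), "R" (3x3) and "t" (3): a world point X has camera coordinates R X + t; the wrist camera has in their place "mount" (4x4, takes a point from camera to tool coordinates, whose origin is the TCP and whose axes are the flange's). Camera axes: x right, y down, z forward; pixel columns grow to the right and rows downward; lengths in mm; the calibration is good to about 2 mm. The wrist camera is an equidistant fisheye: a pixel r from the principal point sees the ray r / f radians off the axis. A picture is of the moment at which its call begins: read the wrist's pose just before it. There is no depth.
- ctrl.sign_off(): hands the job in, once; it reports no verdict.
The state is a dict: "time": time; "joint_pos": joint angles; "dq": joint speeds; "effort": joint torques, N m; "position": TCP position; "eef_rot": TCP orientation; "contact_force": force on the tool from outside, world axes, zero at the start; "ft_torque": the same for the moment, N m; "gripper_width": finger opening in mm.
Only numpy, scipy, OpenCV 4.12 (cv2) and the standard library are available. Lean on these libraries where they do the work, as an engineer would, in place of code of your own. Each camera call takes 0.05 s, during which the arm holds its last target.

### The job

Get the wooden printing roller ready for carving: take it from its rest, lay it down in the two vees of the cradle, and slide it gently along them until you feel its end come up firmly against the brass tip of the stop screw. Then swing the hinged clamp strap over the roller and press its thumb plate down, no harder than needed, until the latch snaps over the strap and holds it; leave the mug, jar, bottles and box on the desk as they are.

Things in the scene. Friction and masses are not known exactly. Their poses are not given: they have to be found in the camera images.
- roller_centre (a point): centre of the loose printing roller: turned beech cylinder with small dark carved lozenges, 40 mm diameter, 170 mm long, 0.13 to 0.25 kg, alike at both ends. Its y axis runs along the roller (x and z turn as it rolls). It starts lying level on the wooden rest; grip it across its diameter at mid-length.
- cradle: fixed grey carving cradle, base plate 100 x 235 mm, top 10 mm above the desk; origin on the desk, under the vees' centre line. A roller lies in it along cradle y over x = 0; seated, its axis is 52 mm up. Two steel 90-degree vees, 54 mm wide, 41 mm high, at y -67 to -41 and 47 to 73 mm, free space between them for fingers. Stop at the -y end; at y 60 mm the strap's hinge fork (x +28 to 44, 85 mm high) and the latch (x -58 to -35, 98 mm high).
- end_stop: fixed steel post (44 mm wide, 67 mm high) at the cradle's -y end, axes as the cradle's, origin on the desk at cradle y -116 mm. It carries a stop screw on the roller's axis line, 52 mm up; the screw's 18 mm brass tip faces +y. The screw is wound in differently each time, its tip 15 to 39 mm from the origin, and is not measured: feel for it. Push until about 3 to 8 N is felt beyond the 1 to 4 N of sliding friction; over 15 N dents the wood.
- strap (a joint): angle of the steel clamp strap, rad: 0 when latched level over the roller; 1.85 to 2.1 at the start, open, leaning away to cradle +x; grows as it opens; limits -0.04 and 2.15. Hinge axis along cradle y at cradle x +36, y 60, z 79 mm. Light friction (under 1 N at its end) holds it where it is left. At about 0.14 it meets the latch's ramp; the latch snaps over it at about 0.05.
- strap_thumb (a point): middle of the ribbed black thumb plate (22 x 24 mm) on the strap's outer face, 52 mm from the hinge; when latched it faces up, 85 mm above the desk, at cradle x -16, y 60 mm. Its z is the plate's outward normal, its -x points to the strap's free end, 24 mm farther on. Strap 16 mm wide, 6 mm thick. Push this outer face towards cradle -x to swing the strap over, then press straight down on the plate: 8 to 15 N snaps the latch; over 30 N is too hard.
- pressure_pad: 14 mm square cork pad on a spring under the strap, 36 mm from the hinge; origin in the middle of the strap's thickness. It meets the roller's top about 0.11 rad before closing; latched it presses on the roller with about 9 N.
- roller_rest: fixed wooden rest: two notched cleats 60 mm wide, 19 mm high, 12 mm thick at y -48 and +48 mm of its frame, joined by a strip 4 mm high; origin under it on the desk. The roller lies in the notches along the rest's y, axis 30 mm above the desk.
- mug: loose cream enamel mug, 117 x 89 x 85 mm, origin under it; leave it alone
- clip_jar: loose clip-top jar of orange pigment, 68 x 56 x 71 mm, origin under it; leave it alone
- varnish_vial: loose tiny corked bottle, 31 x 31 x 43 mm, origin under it; leave it alone
- ink_bottle: loose yellow ink bottle with white cap, 46 x 45 x 88 mm, origin under it; leave it alone
- nib_box: loose small black lidded box, 74 x 88 x 44 mm, origin under it; leave it alone

How it is judged (in metres and radians):
On the way:
1. with the strap still open, the roller lies down in both vees and its end is pushed up against the stop screw (more than 1.5 N) (x of roller_centre in the frame of cradle between -0.002 and 0.002 m and z of roller_centre in the frame of cradle below 0.054 m and angle between the y axis of roller_centre and the y axis of cradle, either way round below 0.03 rad and y of roller_centre in the frame of end_stop between 0.0985 and 0.1255 m and contact force between roller and end_stop above 1.5 N and value of joint strap above 0.8 rad), for 0.15 s.
At the end, for the whole second after the job is handed in: The roller lies at rest in both vees (axis within 2 mm of their centre line, at most 2 mm high, within 0.03 rad), its centre 98.5 to 125.5 mm from the stop post's origin (the screw's range); the strap is latched (below 0.04 rad) and its pad presses on the roller with more than 4 N (x of roller_centre in the frame of cradle between -0.002 and 0.002 m and z of roller_centre in the frame of cradle below 0.054 m and angle between the y axis of roller_centre and the y axis of cradle, either way round below 0.03 rad and y of roller_centre in the frame of end_stop between 0.0985 and 0.1255 m and value of joint strap below 0.04 rad and contact force between pressure_pad and roller above 4 N and linear speed of roller below 0.01 m/s); the robot touches nothing.
It fails at once if the roller is pushed against the end stop with more than 15 N (contact force between roller and end_stop above 15 N).
It fails at once if the strap is pushed with more than 30 N (contact force between the fingers and strap above 30 N).
It fails at once if the mug, clip-top jar, vial, ink bottle or nib box is moved by more than 20 mm (distance of any of mug, clip_jar, varnish_vial, ink_bottle, nib_box from where it was at the start of the episode above 0.02 m).
It also fails if it takes over 64 s, if anything falls off the work surface, if the arm or the gripper's body presses on something with over 40 N, if the wrist force passes 120 N, or if a joint passes its speed limit or range.

## Working session

There is one attempt and no reset: what is moved stays moved. The work goes in short steps, Python scripts to look and compute and a tool call to move; the robot and the scene stay as the last step left them, time stands still between calls to the robot, and variables do not carry over. Pictures are saved under pics/ and viewed, and the job is handed in when it is done.

Besides the shell and the picture viewer there is one more tool, called after ">>>" as name(argument=value, ...) on one line, values as JSON. servo_tool: Moves the arm, as the interface text tells. Its arguments: {"type":"object","properties":{"moves":{"type":"array","items":{"type":"array"}},"claw":{"type":"number"},"force":{"type":"number"}},"required":["moves"]}

```bash
ls; mkdir -p pics
python3 - <<'E'
from plant import ctrl, optics
import cv2
print(ctrl.read_state(), ctrl.hold_point_z)
for n in ["scene","top","wrist"]:
    s=optics.snapshot(n); cv2.imwrite(f"pics/{n}0.png",s["pixels"])
    print(n,{k:v for k,v in s.items() if k!="pixels"})
E
```

```text
pics
{'time': 0.0, 'joint_pos': array([ 1.18917396,  0.38386216,  0.0438248 ,  1.59960975, -0.01788214,
        1.16120299, -0.04986473]), 'dq': array([-0.00053156,  0.00020669,  0.00105468, -0.00058026,  0.00155708,
        0.00120092,  0.0003702 ]), 'effort': array([ 3.04921386e-04, -4.33459818e+01,  1.02474466e+00, -2.49517536e+01,
        1.04861948e-02,  1.13574081e-02, -3.13123479e-06]), 'position': array([ 181.71138026, -622.98844807,  196.95303548]), 'eef_rot': array([-1.31794757e-03,  9.89937400e-01,  1.41499597e-01, -2.68431283e-04]), 'contact_force': array([0.17581419, 0.32156127, 0.44829663]), 'ft_torque': array([-0.00307228,  0.0299237 , -0.02663713]), 'gripper_width': 85.26621037306727} 18.700000000000003
scene {'intrinsics': array([[483.45913793,   0.        , 316.99857717],
       [  0.        , 483.45913793, 246.24825388],
       [  0.        ,   0.        ,   1.        ]]), 'R': array([[-5.21071938e-01,  8.53512634e-01, -4.66839395e-04],
       [ 5.93732413e-01,  3.62082316e-01, -7.18594613e-01],
       [-6.13160547e-01, -3.74716666e-01, -6.95429050e-01]]), 't': arr
[... 258 characters left out ...]
8428,  0.00436514],
       [-0.97661   , -0.06587545, -0.2046786 ],
       [ 0.20451264,  0.00932535, -0.9788195 ]]), 't': array([-52.99939292, 548.95467152, 980.4516191 ])}
wrist {'intrinsics': array([[371.64829954,   0.        , 325.87496814],
       [  0.        , 371.64829954, 239.18259693],
       [  0.        ,   0.        ,   1.        ]]), 'mount': array([[ 8.05418763e-04, -9.45798387e-01, -3.24753388e-01,
         8.34962238e+01],
       [ 9.99998672e-01,  1.22187270e-03, -1.07844151e-03,
         5.88836233e-01],
       [ 1.41679554e-03, -3.24752088e-01,  9.45798115e-01,
        -1.75515818e+02],
       [ 0.00000000e+00,  0.00000000e+00,  0.00000000e+00,
         1.00000000e+00]])}
```

View pics/scene0.png

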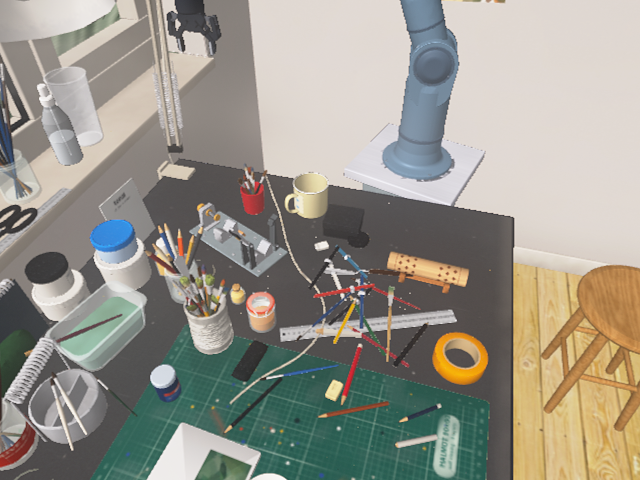

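View pics/top0.png

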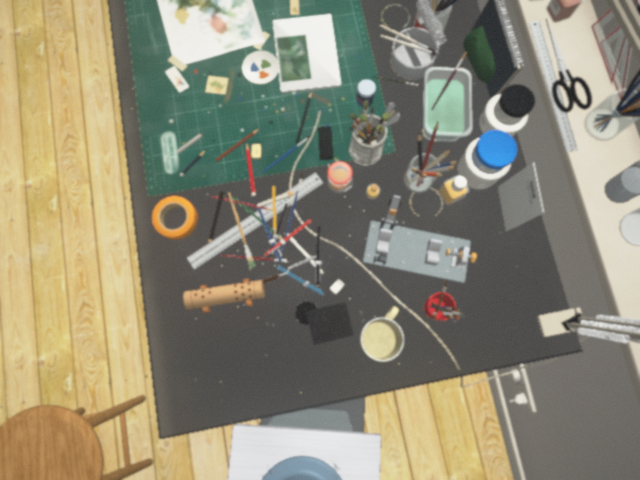

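View pics/wrist0.png

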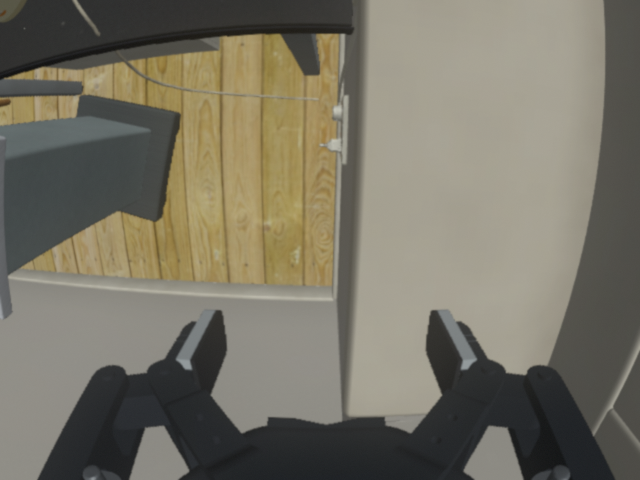

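```bash
cat > h.py <<'E'
import numpy as np, cv2
def ray(s,u,v,z):
    K,R,t=s["intrinsics"],s["R"],s["t"]
    d=R.T@np.linalg.inv(K)@np.array([u,v,1.]); c=-R.T@t
    return c+d*(z-c[2])/d[2]
def proj(s,X):
    p=s["intrinsics"]@(s["R"]@np.asarray(X,float)+s["t"]); return p[:2]/p[2]
def crop(img,x0,y0,w,h,k): return cv2.resize(img[y0:y0+h,x0:x0+w],None,fx=k,fy=k,interpolation=cv2.INTER_CUBIC)
E
python3 - <<'E'
from h import *
t=cv2.imread("pics/top0.png"); s=cv2.imread("pics/scene0.png")
cv2.imwrite("pics/c1.png",crop(t,350,180,133,110,6))
cv2.imwrite("pics/c2.png",crop(t,170,260,120,70,6))
cv2.imwrite("pics/c3.png",crop(s,180,190,120,95,6))
cv2.imwrite("pics/c4.png",crop(s,370,235,120,70,6))
E
```

```text
(no output)
```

View pics/c1.png

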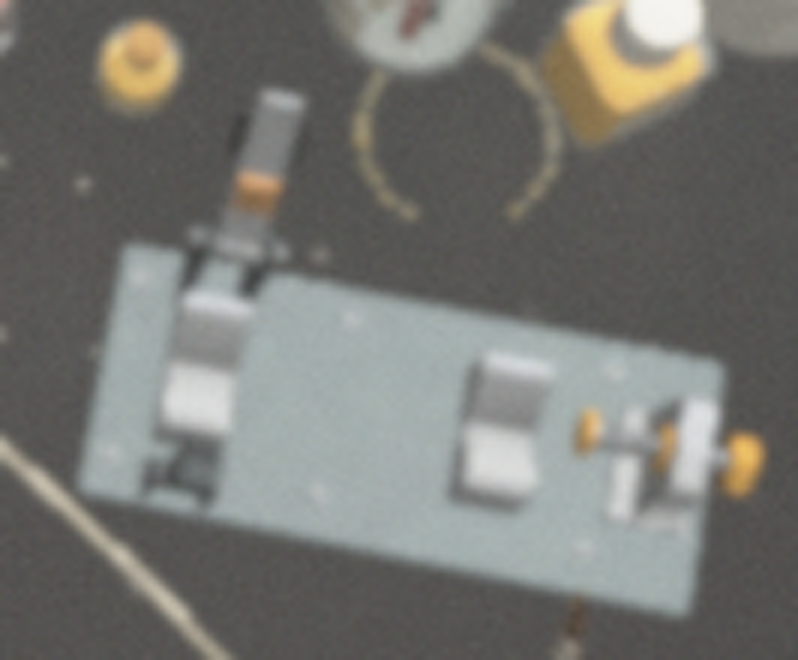

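View pics/c2.png

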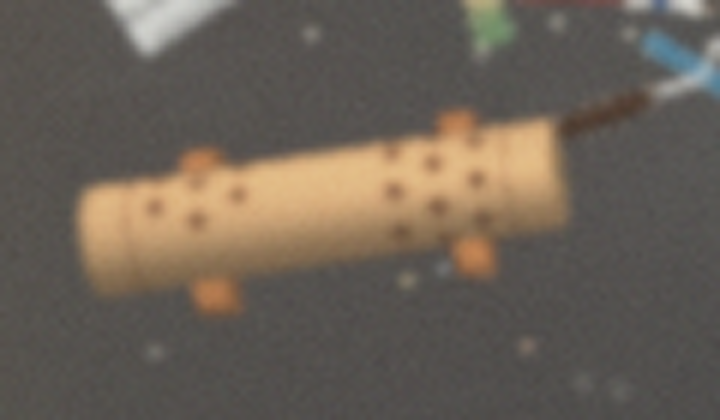

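View pics/c3.png

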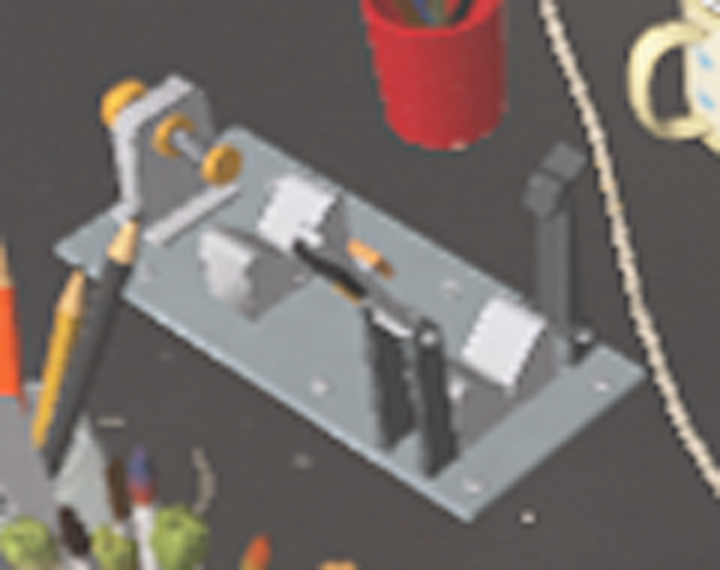

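View pics/c4.png

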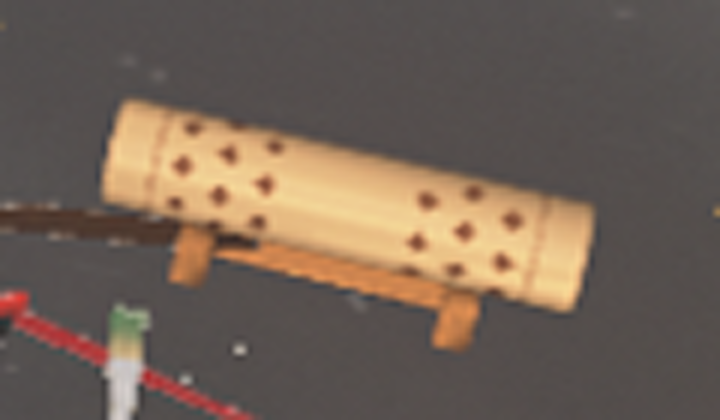

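```bash
cat > m.py <<'E'
from h import *
from plant import optics
from scipy.optimize import least_squares
T=optics.snapshot("top"); S=optics.snapshot("scene")
cad=np.array([[50,1],[50,-1],[-50,-1],[-50,1]],float)
t=[(371.3,220.5),(470.8,240),(464.7,282),(363.7,262)]
s=[(258.3,276.7),(189.2,231.7),(219.7,211.3),(287.5,252)]
for c,px in((T,t),(S,s)):
    P=np.array([ray(c,*p,10) for p in px]); print(P.round(1))
    print([round(np.linalg.norm(P[i]-P[i-1]),1) for i in range(4)], P.mean(0).round(1), np.degrees(np.arctan2(*(P[0]+P[3]-P[1]-P[2])[1::-1])).round(2))
for nm,c,box in(("T",T,(175,270,285,320)),("S",S,(378,245,475,295))):
    im=c["pixels"];hsv=cv2.cvtColor(im,cv2.COLOR_BGR2HSV)
    m=cv2.inRange(hsv,(8,60,130),(22,160,255)); k=np.zeros_like(m);k[box[1]:box[3],box[0]:box[2]]=1;m*=k
    m=cv2.morphologyEx(m,cv2.MORPH_CLOSE,np.ones((5,5)));m=cv2.morphologyEx(m,cv2.MORPH_OPEN,np.ones((7,7)))
    ct=max(cv2.findContours(m,0,1)[0],key=cv2.contourArea); r=cv2.minAreaRect(ct);b=cv2.boxPoints(r);print(nm,r)
    v=im.copy();cv2.drawContours(v,[ct],-1,(255,0,0),1);cv2.drawContours(v,[b.astype(int)],-1,(0,255,0),1)
    cv2.imwrite(f"pics/r{nm}.png",crop(v,box[0]-10,box[1]-10,box[2]-box[0]+20,box[3]-box[1]+20,5))
    for z in(30,):
        print(ray(c,*r[0],z)); e=[(b[i]+b[(i+1)%4])/2 for i in range(4)]
        L=[ray(c,*p,z) for p in e]; 
        for i in(0,1):
            d=L[i]-L[i+2];print(np.linalg.norm(d).round(1),np.degrees(np.arctan2(d[1],d[0])).round(2))
E
python3 m.py
```

```text
[[ 618.2 -115.2   10. ]
 [ 587.4 -346.2   10. ]
 [ 489.2 -332.8   10. ]
 [ 519.6 -102.5   10. ]]
[np.float64(99.4), np.float64(233.0), np.float64(99.1), np.float64(232.3)] [ 553.6 -224.2   10. ] 82.44
[[ 622.9 -111.3   10. ]
 [ 591.2 -341.9   10. ]
 [ 492.9 -328.3   10. ]
 [ 525.2  -99.5   10. ]]
[np.float64(98.4), np.float64(232.7), np.float64(99.2), np.float64(231.0)] [ 558.1 -220.2   10. ] 82.06
T ((223.14808654785156, 295.27349853515625), (23.770076751708984, 81.08159637451172), 83.36748504638672)
[421.32846238 203.99397718  30.        ]
52.5 12.97
177.4 -79.51
S ((426.4622802734375, 272.7852478027344), (81.76704406738281, 26.39678192138672), 13.240520477294922)
[438.02645357 204.90348588  30.        ]
172.4 -77.28
79.9 -167.15
```

```bash
cat >> h.py <<'E'
from scipy.spatial.transform import Rotation as Ro
def pose():
    from plant import ctrl
    st=ctrl.read_state(); q=st["eef_rot"]; R=Ro.from_quat([q[1],q[2],q[3],q[0]]).as_matrix()
    return st,np.array(st["position"]),R
def yaw(R): return np.degrees(np.arctan2(R[1,0],R[0,0]))
def to(x,y,z,w=None):
    st,p,R=pose(); d=R.T@(np.array([x,y,z])-p)/500
    turn=0 if w is None else -((w-yaw(R)+180)%360-180)/90
    print("t",round(st["time"],2),"at",p.round(1),"yaw",yaw(R).round(2),"F",st["contact_force"].round(2),"w",round(st["gripper_width"],1),"-> shift",d.round(4),"turn",round(turn,4),"rows>=",np.ceil(max(np.linalg.norm(d)*500/41.7,abs(turn)*90/7.16)))
def wray(s,p,R,u,v,z):
    K=s["intrinsics"];M=np.array(s["mount"]); dx,dy=u-K[0,2],v-K[1,2]; r=np.hypot(dx,dy); th=r/K[0,0]
    d=np.array([np.sin(th)*dx/r,np.sin(th)*dy/r,np.cos(th)]) if r>0 else np.array([0,0,1.])
    d=R@M[:3,:3]@d; c=R@M[:3,3]+p; return c+d*(z-c[2])/d[2]
def wproj(s,p,R,X):
    M=np.array(s["mount"]);K=s["intrinsics"]; q=M[:3,:3].T@(R.T@(np.asarray(X,float)-p)-M[:3,3]); rho=np.hypot(q[0],q[1]); th=np.arctan2(rho,q[2])
    return np.array([K[0,2]+K[0,0]*th*q[0]/rho,K[1,2]+K[0,0]*th*q[1]/rho])
E
python3 -c "
from h import *
to(480,-300,300,50);to(540,-230,260,82)"
```

```text
t 0.25 at [ 181.9 -623.5  197.7] yaw 16.27 F [0.68 0.02 0.27] w 85.9 -> shift [ 0.7536 -0.4544 -0.2041] turn -0.3748 rows>= 11.0
t 0.25 at [ 181.9 -623.5  197.7] yaw 16.27 F [0.68 0.02 0.27] w 85.9 -> shift [ 0.908  -0.5551 -0.124 ] turn -0.7304 rows>= 13.0
```

```bash
python3 -c "
from h import *
from plant import optics
T=optics.snapshot('top');S=optics.snapshot('scene')
for p in[(560,322),(572,322),(640,320),(460,365),(440,305)]: print(p,ray(T,*p,0),ray(T,*p,150))
for p in[(178,172),(172,150),(165,60),(155,0),(195,20)]: print(p,ray(S,*p,0),ray(S,*p,200))
"
```

```text
(560, 322) [ 414.59137093 -550.12393928    0.        ] [ 404.03350931 -476.78531184  150.        ]
(572, 322) [ 416.38893807 -577.07334358    0.        ] [ 405.57961589 -499.96478056  150.        ]
(640, 320) [ 431.05107851 -730.20661637    0.        ] [ 418.19067853 -631.67633407  150.        ]
(460, 365) [ 306.01543181 -326.59260544    0.        ] [ 310.6461915  -284.52363873  150.        ]
(440, 305) [ 434.5756595  -280.29467643    0.        ] [ 421.22220805 -244.70229852  150.        ]
(178, 172) [ 411.44248737 -549.00308101    0.        ] [ 601.04698497 -317.96335139  200.        ]
(172, 150) [ 336.84915099 -642.83018415    0.        ] [ 545.12595959 -388.30351944  200.        ]
(165, 60) [ -125.78770043 -1120.19837396     0.        ] [ 198.29702866 -746.17621899  200.        ]
(155, 0) [ -629.14561729 -1676.82726064     0.        ] [ -179.05961217 -1163.46896404   200.        ]
(195, 20) [ -521.35670817 -1316.31587194     0.        ] [ -98.25257745 -893.20130347  200.        ]
```

```bash
python3 -c "
from h import *
to(330,-300,270,50)"
```

```text
t 0.35 at [ 182.  -623.8  198. ] yaw 16.27 F [ 0.34 -0.54 -0.5 ] w 85.2 -> shift [ 0.4656 -0.5388 -0.1436] turn -0.3748 rows>= 9.0
```

>>> servo_tool(moves=[[[0.466, -0.539, -0.144], -0.375], [[0.466, -0.539, -0.144], -0.375], [[0.466, -0.539, -0.144], -0.375], [[0.466, -0.539, -0.144], -0.375], [[0.466, -0.539, -0.144], -0.375]], claw=1)

```text
time: 0.77
position: [267.4, -436.5, 239.9]
eef_rot: [-0.0, 0.905, 0.425, -0.0]
contact_force: [0.4, 0.2, -0.2]
gripper_width: 85.4
```

```bash
python3 -c "
from h import *
to(330,-300,270,50)
to(540,-230,260,82)"
```

```text
t 0.77 at [ 267.4 -436.5  239.9] yaw 50.31 F [ 0.41  0.17 -0.17] w 85.4 -> shift [ 0.29   -0.078  -0.0601] turn 0.0035 rows>= 4.0
t 0.77 at [ 267.4 -436.5  239.9] yaw 50.31 F [ 0.41  0.17 -0.17] w 85.4 -> shift [ 0.666   0.1558 -0.0402] turn -0.3521 rows>= 9.0
```

>>> servo_tool(moves=[[[0.666, 0.156, -0.06], -0.35], [[0.666, 0.156, -0.06], -0.35], [[0.666, 0.156, -0.06], -0.35], [[0.666, 0.156, -0.06], -0.35], [[0.666, 0.156, -0.06], -0.35]])

```text
time: 1.18
position: [433.2, -311.1, 258.6]
eef_rot: [0.0, 0.754, 0.657, -0.0]
contact_force: [0.5, -0.7, 1.1]
gripper_width: 84.8
```

```bash
python3 -c "
from h import *
to(550,-230,260,82)"
```

```text
t 1.18 at [ 433.2 -311.1  258.6] yaw 82.09 F [ 0.49 -0.74  1.14] w 84.8 -> shift [ 0.1928  0.2091 -0.0028] turn 0.001 rows>= 4.0
```

>>> servo_tool(moves=[[[0.193, 0.209, -0.003], 0], [[0.193, 0.209, -0.003], 0], [[0.193, 0.209, -0.003], 0], [[0.193, 0.209, -0.003], 0], [[0.193, 0.209, -0.003], 0]])

```text
time: 1.6
position: [554.8, -222.9, 260.4]
eef_rot: [0.0, 0.751, 0.661, 0.003]
contact_force: [0.8, 1.5, 0.7]
gripper_width: 85.5
```

```bash
python3 -c "
from h import *
from plant import optics
st,p,R=pose(); print(p,R.round(4),st['dq'].max())
s=optics.snapshot('wrist'); cv2.imwrite('pics/w1.png',s['pixels'])
import pickle; pickle.dump((s,p,R),open('w1.pkl','wb'))"
```

```text
[ 554.76402998 -222.93592101  260.35428584] [[ 0.1272  0.9919  0.0041]
 [ 0.9919 -0.1272  0.0032]
 [ 0.0037  0.0036 -1.    ]] 0.06820478381950852
```

View pics/w1.png

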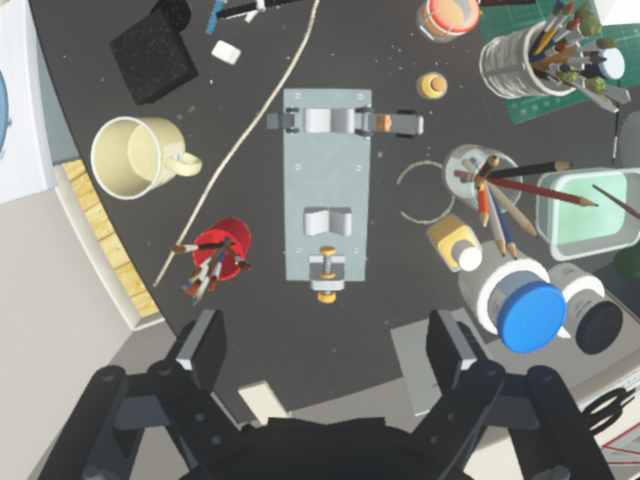

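```bash
python3 -c "
from h import *
im=cv2.imread('pics/w1.png')
cv2.imwrite('pics/w1a.png',crop(im,262,75,170,100,4.6))
cv2.imwrite('pics/w1b.png',crop(im,270,195,110,115,5))"
```

```text
(no output)
```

View pics/w1a.png

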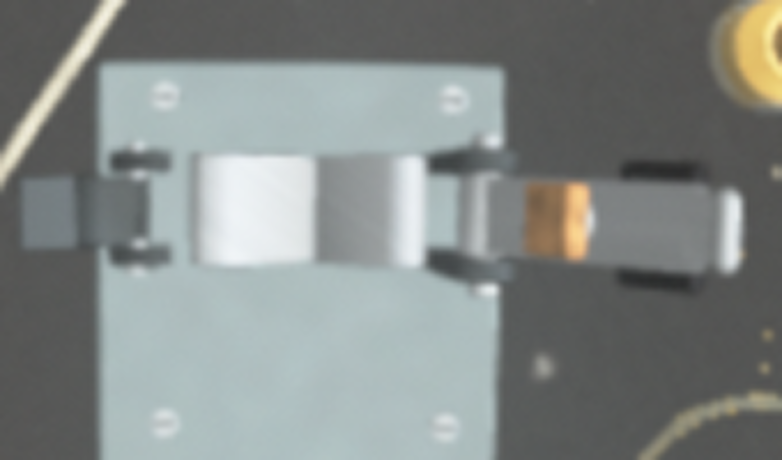

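View pics/w1b.png

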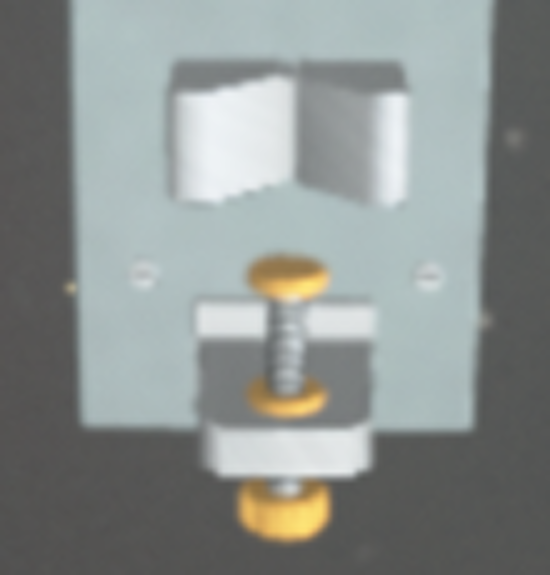

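```bash
python3 -c "
from h import *
import pickle
s,p,R=pickle.load(open('w1.pkl','rb'))
st,p2,R2=pose();print(p,p2,yaw(R),yaw(R2))
px=[(371.6,89.8),(364.8,281.2),(286.2,280.6),(283.3,88.5)]
for pp,RR in((p,R),(p2,R2)):
  P=np.array([wray(s,pp,RR,*q,10) for q in px]);print(P.round(1))
  print([round(np.linalg.norm(P[i]-P[i-1]),1) for i in range(4)], P.mean(0).round(1), np.degrees(np.arctan2(*(P[0]+P[3]-P[1]-P[2])[1::-1])).round(2))
to(430,204,200,101.5)
"
```

```text
[ 554.76402998 -222.93592101  260.35428584] [ 552.16103426 -226.3054326   260.04791173] 82.69332020760861 82.46702155989901
[[ 621.3 -114.7   10. ]
 [ 589.8 -346.4   10. ]
 [ 491.  -332.8   10. ]
 [ 523.  -100.8   10. ]]
[np.float64(99.3), np.float64(233.8), np.float64(99.7), np.float64(234.1)] [ 556.3 -223.7   10. ] 82.19
[[ 618.4 -119.    10. ]
 [ 586.  -350.4   10. ]
 [ 487.2 -336.5   10. ]
 [ 520.3 -104.7   10. ]]
[np.float64(99.1), np.float64(233.7), np.float64(99.7), np.float64(234.2)] [ 553.  -227.6   10. ] 81.96
t 1.65 at [ 552.2 -226.3  260. ] yaw 82.47 F [-0.88 -0.58 -0.14] w 85.8 -> shift [ 0.821  -0.3552  0.1206] turn -0.2115 rows>= 11.0
```

```bash
python3 -c "
from h import *
from plant import optics
import pickle
st,p,R=pose(); print(p,yaw(R),abs(st['dq']).max())
s=optics.snapshot('wrist'); cv2.imwrite('pics/w2.png',s['pixels'])
pickle.dump((s,p,R),open('w2.pkl','wb'))
st,p,R=pose(); print(p,yaw(R))
im=s['pixels']
cv2.imwrite('pics/w2a.png',crop(im,262,65,170,100,4.6))
cv2.imwrite('pics/w2b.png',crop(im,270,190,110,115,5))
to(430,204,200,101.5)
"
```

```text
[ 552.16103426 -226.3054326   260.04791173] 82.46702155989901 0.06884040952595857
[ 550.31691504 -229.10084109  259.86376761] 82.22007819838457
t 1.7 at [ 550.3 -229.1  259.9] yaw 82.22 F [-1.05 -0.26 -1.08] w 85.7 -> shift [ 0.8257 -0.3557  0.1192] turn -0.2142 rows>= 11.0
```

View pics/w2a.png

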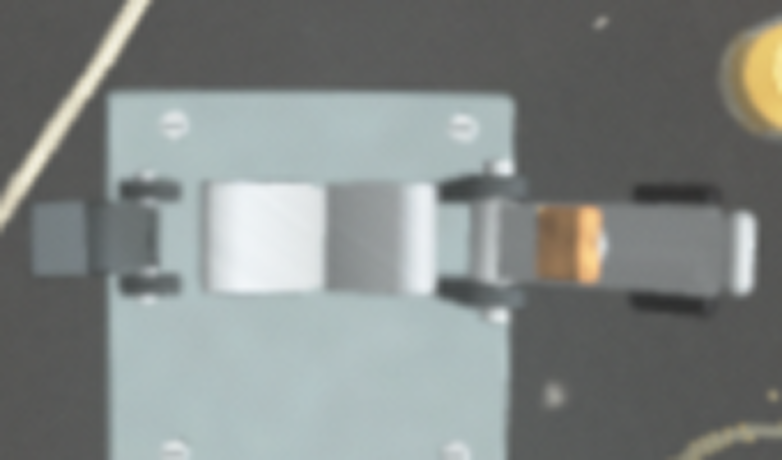

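View pics/w2b.png

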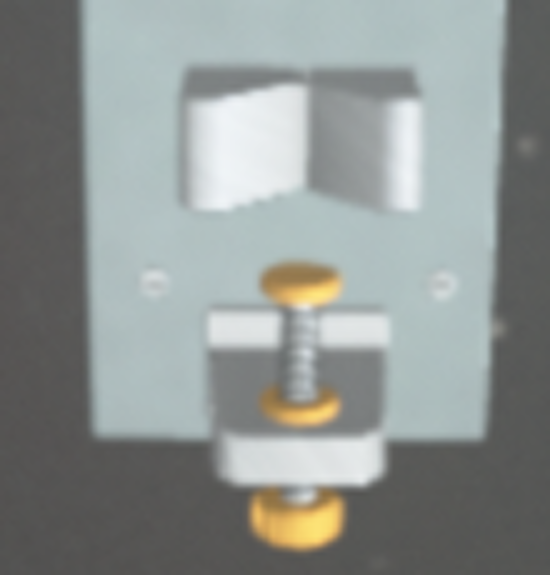

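>>> servo_tool(moves=[[[0, 0, 0], 0], [[0, 0, 0], 0], [[0, 0, 0], 0], [[0, 0, 0], 0]])

```text
time: 2.03
position: [549.3, -230.5, 259.9]
eef_rot: [0.0, 0.754, 0.657, -0.001]
contact_force: [0.1, 0.2, 0.1]
gripper_width: 85.5
```

```bash
python3 -c "
from h import *
from plant import optics
import pickle
st,p,R=pose(); print(p,yaw(R),abs(st['dq']).max())
s=optics.snapshot('wrist'); cv2.imwrite('pics/w3.png',s['pixels'])
pickle.dump((s,p,R),open('w3.pkl','wb'))
st,p,R=pose(); print(p,yaw(R))
im=s['pixels']
cv2.imwrite('pics/w3a.png',crop(im,262,65,170,100,4.6))
cv2.imwrite('pics/w3b.png',crop(im,270,190,110,115,5))
to(430,204,200,101.5)
"
```

```text
[ 549.33276981 -230.52197358  259.94314146] 82.0756488003481 0.006037498089054887
[ 549.52338932 -230.25855561  259.98590867] 82.10056725179483
t 2.08 at [ 549.5 -230.3  260. ] yaw 82.1 F [-0.4   0.52  0.01] w 85.6 -> shift [ 0.8276 -0.3561  0.119 ] turn -0.2155 rows>= 11.0
```

View pics/w3a.png

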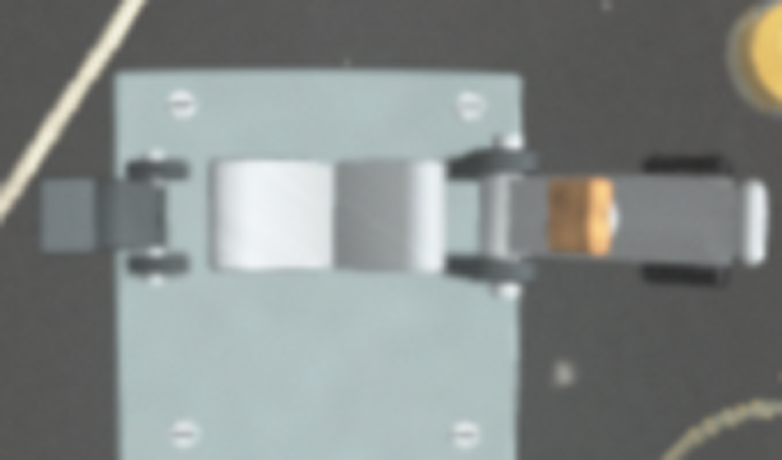

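View pics/w3b.png

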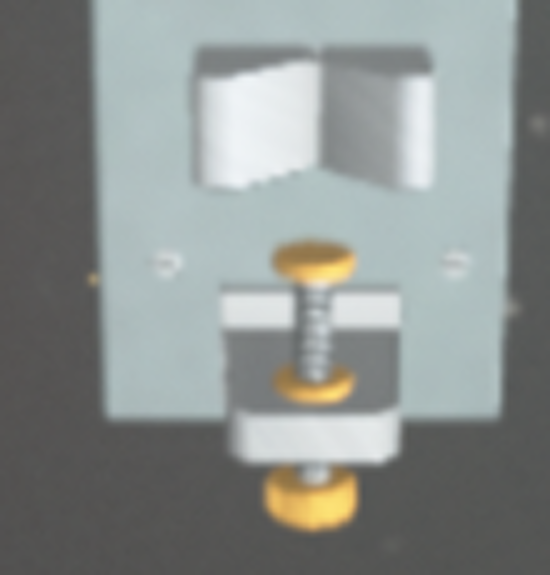

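```bash
python3 -c "
from h import *
import pickle
s,p,R=pickle.load(open('w3.pkl','rb'))
px=[(375.5,81.1),(370.2,273.6),(290.8,273.6),(287.,80.2)]
P=np.array([wray(s,p,R,*q,10) for q in px]);print(P.round(1))
print([round(np.linalg.norm(P[i]-P[i-1]),1) for i in range(4)], P.mean(0).round(1), np.degrees(np.arctan2(*(P[0]+P[3]-P[1]-P[2])[1::-1])).round(2))
c=P.mean(0); a=np.radians(82.15)
y=np.array([np.cos(a),np.sin(a)]);x=np.array([np.sin(a),-np.cos(a)])
def loc(u,v,z):
  q=wray(s,p,R,u,v,z)[:2]-c[:2]; return (q@x).round(1),(q@y).round(1)
print('vee apex',loc(334.6,100.2,23.7),loc(334.6,123.3,23.7),loc(334,202,23.7),loc(334,225,23.7))
print('vee edges',loc(308.1,112,51),loc(358.3,112,51),loc(309,220,51),loc(356.6,220,51))
print('tip',loc(332.8,238.5,61), loc(332.8,242,52),'knob',loc(332,297,61))
print('strapend',loc(428,112,110),loc(428,112,150))
"
```

```text
[[ 621.5 -114.7   10. ]
 [ 589.7 -345.9   10. ]
 [ 490.7 -332.1   10. ]
 [ 523.3 -100.5   10. ]]
[np.float64(99.2), np.float64(233.4), np.float64(100.0), np.float64(233.9)] [ 556.3 -223.3   10. ] 82.07
vee apex (np.float64(3.5), np.float64(92.9)) (np.float64(3.6), np.float64(67.3)) (np.float64(3.2), np.float64(-21.6)) (np.float64(3.4), np.float64(-48.9))
vee edges (np.float64(-24.0), np.float64(79.6)) (np.float64(27.0), np.float64(79.8)) (np.float64(-24.2), np.float64(-35.0)) (np.float64(27.1), np.float64(-35.0))
tip (np.float64(1.4), np.float64(-52.7)) (np.float64(1.6), np.float64(-59.8)) knob (np.float64(0.9), np.float64(-122.9))
strapend (np.float64(83.9), np.float64(81.7)) (np.float64(72.8), np.float64(80.9))
```

>>> servo_tool(moves=[[[0.82, -0.356, 0.04], -0.21], [[0.82, -0.356, 0.04], -0.21], [[0.82, -0.356, 0.04], -0.21], [[0.82, -0.356, 0.04], -0.21], [[0.82, -0.356, 0.04], -0.21]])

```text
time: 2.5
position: [493.1, -27.6, 250.5]
eef_rot: [0.001, 0.637, 0.771, -0.001]
contact_force: [0.7, 0.4, 0.4]
gripper_width: 85.3
```

```bash
python3 -c "
from h import *
to(430,204,220,101.5)"
```

```text
t 2.5 at [493.1 -27.6 250.5] yaw 100.93 F [0.7  0.42 0.37] w 85.3 -> shift [ 0.4787 -0.0361  0.0602] turn -0.0063 rows>= 6.0
```

>>> servo_tool(moves=[[[0.479, -0.036, 0.06], 0], [[0.479, -0.036, 0.06], 0], [[0.479, -0.036, 0.06], 0], [[0.479, -0.036, 0.06], 0], [[0.479, -0.036, 0.06], 0]])

```text
time: 2.92
position: [438.6, 171.7, 224.7]
eef_rot: [0.002, 0.637, 0.771, -0.0]
contact_force: [1.0, 1.3, 0.0]
gripper_width: 85.3
```

>>> servo_tool(moves=[[[0.06, 0, 0], 0], [[0.06, 0, 0], 0], [[0.06, 0, 0], 0], [[0.06, 0, 0], 0]])

```text
time: 3.25
position: [433.2, 200.3, 224.7]
eef_rot: [0.002, 0.637, 0.771, -0.001]
contact_force: [0.4, -0.1, -0.0]
gripper_width: 85.1
```

```bash
python3 -c "
from h import *
from plant import optics
import pickle
st,p,R=pose(); print(p,yaw(R),abs(st['dq']).max())
s=optics.snapshot('wrist'); cv2.imwrite('pics/w4.png',s['pixels'])
pickle.dump((s,p,R),open('w4.pkl','wb'))
to(430,204,220,101.5)"
```

```text
[433.23606349 200.25115336 224.67247819] 100.82113350631786 0.03030756653920426
t 3.3 at [433.5 199.4 224.6] yaw 100.71 F [ 0.57 -0.42  0.48] w 85.4 -> shift [ 0.0103 -0.0053  0.0091] turn -0.0088 rows>= 1.0
```

View pics/w4.png

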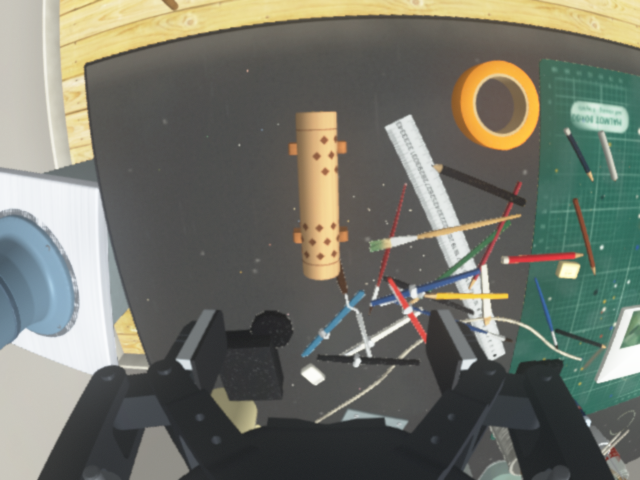

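```bash
cat > roll.py <<'E'
from h import *
import pickle,sys
def roller(s,p,R,box,zax,name):
    im=s["pixels"];hsv=cv2.cvtColor(im,cv2.COLOR_BGR2HSV)
    m=cv2.inRange(hsv,(5,50,110),(22,175,255)); k=np.zeros_like(m);k[box[1]:box[3],box[0]:box[2]]=1;m*=k
    m=cv2.morphologyEx(m,cv2.MORPH_CLOSE,np.ones((9,9)));m=cv2.morphologyEx(m,cv2.MORPH_OPEN,np.ones((15,15)))
    ct=max(cv2.findContours(m,0,1)[0],key=cv2.contourArea)
    v=im.copy();cv2.drawContours(v,[ct],-1,(255,0,0),1);cv2.imwrite(name,crop(v,box[0]-5,box[1]-5,box[2]-box[0]+10,box[3]-box[1]+10,3))
    x,y,w,h=cv2.boundingRect(ct);print("box",x,y,w,h)
    L=[];Rr=[]
    for r in range(y+15,y+h-15,4):
        c=np.where(m[r])[0]; 
        L.append(wray(s,p,R,c.min(),r,zax)[:2]);Rr.append(wray(s,p,R,c.max()+1,r,zax)[:2])
    out=[]
    for q in(L,Rr):
        vx,vy,x0,y0=cv2.fitLine(np.array(q,np.float32),cv2.DIST_HUBER,0,.01,.01).ravel(); 
        if vy<0:vx,vy=-vx,-vy
        out.append((np.array([x0,y0]),np.array([vx,vy])));print("edge",x0,y0,np.degrees(np.arctan2(vy,vx)))
    d=(out[0][1]+out[1][1]);d/=np.linalg.norm(d);n=np.array([d[1],-d[0]])
    off=(out[0][0]@n+out[1][0]@n)/2; print("width",(out[1][0]-out[0][0])@n,"yaw",np.degrees(np.arctan2(d[1],d[0])))
    cx=int(np.median([np.where(m[r])[0].mean() for r in range(y,y+h)]))
    e=[]
    for r in(y,y+h):
        for z in(zax,zax+20):
            e.append(wray(s,p,R,cx,r,z)[:2]@d)
    print("ends along (axis z, top z):",np.array(e).round(1),"len top",e[1]-e[3],"mid top",(e[1]+e[3])/2)
    mid=(e[1]+e[3])/2; print("centre",(n*off+d*mid).round(1))
E
python3 -c "
from roll import *
s,p,R=pickle.load(open('w4.pkl','rb'))
roller(s,p,R,(285,100,352,292),30,'pics/r4.png')"
```

```text
box 295 111 54 169
edge 404.96155 202.68286 102.128075
edge 445.63324 212.34084 103.08569
width 41.799076 yaw 102.60688
ends along (axis z, top z): [189.1 188.8   9.3  18.8] len top 170.08453948102985 mid top 103.80375153540605
centre [426.6 201.8]
```

View pics/r4.png

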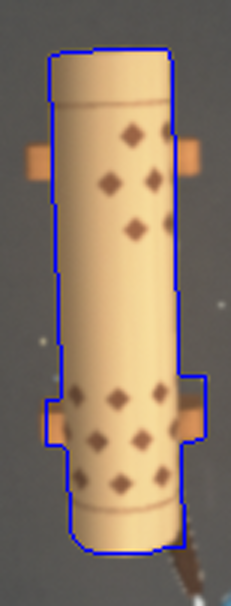

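```bash
python3 -c "
from h import *
import pickle
s,p,R=pickle.load(open('w4.pkl','rb'))
for z in (30,33):
  A=[wray(s,p,R,*q,z)[:2] for q in [(296.3,115),(300.7,221.7),(303,250),(337.3,115),(340.2,221.7),(340.8,262)]]
  print(np.round(A,1))
  for i,j in((0,2),(3,5),(0,1),(3,4)): d=A[i]-A[j];print(np.degrees(np.arctan2(d[1],d[0])))
to(426.6,201.8,120,102.4)
to(426.6,201.8,12,102.4)"
```

```text
[[389.2 277.6]
 [412.6 170.7]
 [420.2 140.2]
 [428.6 285. ]
 [452.9 178.4]
 [462.6 134.2]]
102.72218459054591
102.69611143599215
102.32845030087404
102.80939042158452
[[389.4 277.7]
 [412.6 171.6]
 [420.2 141.4]
 [428.5 285. ]
 [452.6 179.3]
 [462.2 135.4]]
102.72218459054592
102.69611143599215
102.32845030087407
102.80939042158452
t 3.3 at [433.5 199.4 224.6] yaw 100.71 F [ 0.57 -0.42  0.48] w 85.4 -> shift [ 0.008  -0.0131  0.2091] turn -0.0188 rows>= 3.0
t 3.3 at [433.5 199.4 224.6] yaw 100.71 F [ 0.57 -0.42  0.48] w 85.4 -> shift [ 0.0089 -0.0134  0.4251] turn -0.0188 rows>= 6.0
```

>>> servo_tool(moves=[[[0.008, -0.013, 0.07], -0.021], [[0.008, -0.013, 0.14], -0.021], [[0.008, -0.013, 0.22], -0.021], [[0.008, -0.013, 0.3], -0.021], [[0.008, -0.013, 0.3], -0.021]])

```text
time: 3.72
position: [420.6, 195.6, 66.9]
eef_rot: [-0.002, 0.627, 0.779, -0.008]
contact_force: [-1.0, -1.8, -1.1]
gripper_width: 85.3
```

```bash
python3 -c "
from h import *
to(426.6,201.8,12,102.6)"
```

```text
t 3.72 at [420.6 195.6  66.9] yaw 102.37 F [-1.01 -1.82 -1.14] w 85.3 -> shift [0.0101 0.0161 0.1096] turn -0.0026 rows>= 2.0
```

>>> servo_tool(moves=[[[0.01, 0.01, 0.03], 0], [[0.01, 0.012, 0.06], 0], [[0.01, 0.014, 0.09], 0], [[0.01, 0.014, 0.108], 0], [[0.01, 0.014, 0.108], 0]])

```text
time: 4.13
position: [425.8, 199.8, 12.6]
eef_rot: [-0.003, 0.628, 0.778, -0.009]
contact_force: [-0.6, -0.1, 0.1]
gripper_width: 85.8
```

```bash
python3 -c "
from h import *
to(426.6,201.8,12,102.6)"
```

```text
t 4.13 at [425.8 199.8  12.6] yaw 102.22 F [-0.62 -0.05  0.07] w 85.8 -> shift [0.0035 0.0023 0.0012] turn -0.0042 rows>= 1.0
```

>>> servo_tool(moves=[[[0.003, 0.002, 0], -0.004], [[0.003, 0.002, 0], -0.004], [[0.003, 0.002, 0], -0.004], [[0.003, 0.002, 0], -0.004], [[0.003, 0.002, 0], -0.004]], claw=0.3, force=35)

```text
time: 4.55
position: [427.1, 201.7, 13.3]
eef_rot: [-0.002, 0.625, 0.78, -0.008]
contact_force: [0.6, -0.2, 0.1]
gripper_width: 26.2
```

```bash
python3 -c "
from h import *
st,p,R=pose();print(st['joint_pos'].round(3),R.round(4))
to(426.6,201.8,12,102.6)"
```

```text
[ 0.103  0.429 -0.713  2.106  0.408  0.763 -0.652] [[-0.2178  0.9759 -0.0139]
 [ 0.976   0.2176 -0.0106]
 [-0.0073 -0.0159 -0.9998]]
t 4.55 at [427.1 201.7  13.3] yaw 102.58 F [ 0.59 -0.18  0.12] w 26.2 -> shift [ 0.0004 -0.0008  0.0027] turn -0.0002 rows>= 1.0
```

```bash
python3 -c "
from h import *
from plant import optics
s=optics.snapshot('wrist'); cv2.imwrite('pics/w5.png',s['pixels'])
s=optics.snapshot('scene'); cv2.imwrite('pics/s5.png',crop(s['pixels'],340,180,160,140,5))
"
```

```text
(no output)
```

View pics/w5.png

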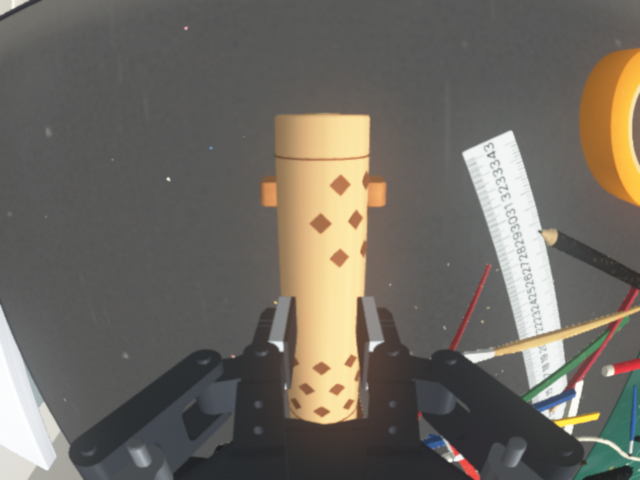

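View pics/s5.png

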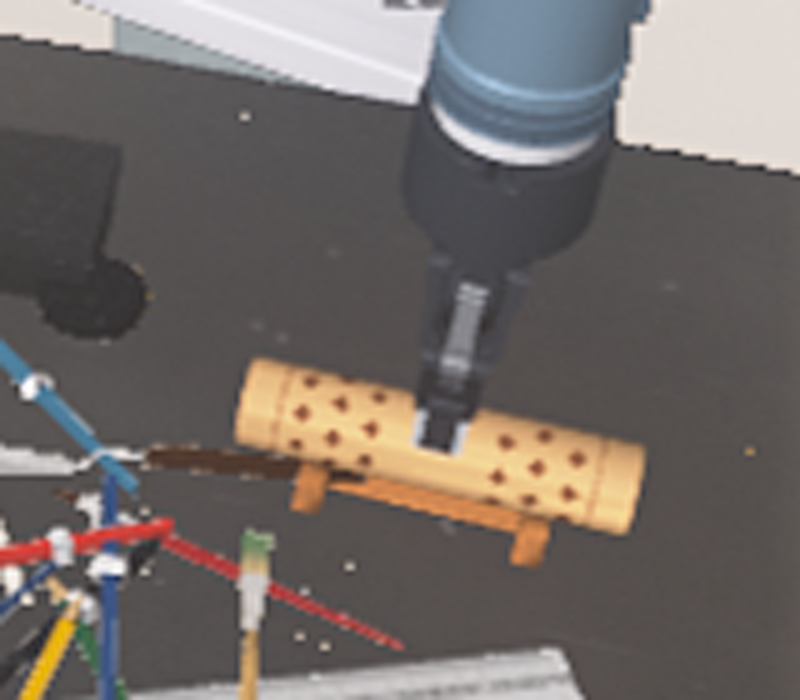

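>>> servo_tool(moves=[[[0, 0, 0], 0], [[0, 0, 0], 0], [[0, 0, 0], 0]], claw=0)

```text
time: 4.9
position: [427.0, 202.6, 16.7]
eef_rot: [-0.001, 0.625, 0.78, -0.01]
contact_force: [-8.2, -3.2, 28.7]
gripper_width: 0.2
```

```bash
python3 -c "
from h import *
from plant import optics
to(426.6,201.8,12,102.6)
s=optics.snapshot('wrist'); cv2.imwrite('pics/w6.png',crop(s['pixels'],200,260,240,180,3.3))
"
```

```text
t 4.9 at [427.  202.6  16.7] yaw 102.61 F [-8.24 -3.23 28.71] w 0.2 -> shift [-0.0014 -0.0009  0.0093] turn 0.0002 rows>= 1.0
```

View pics/w6.png

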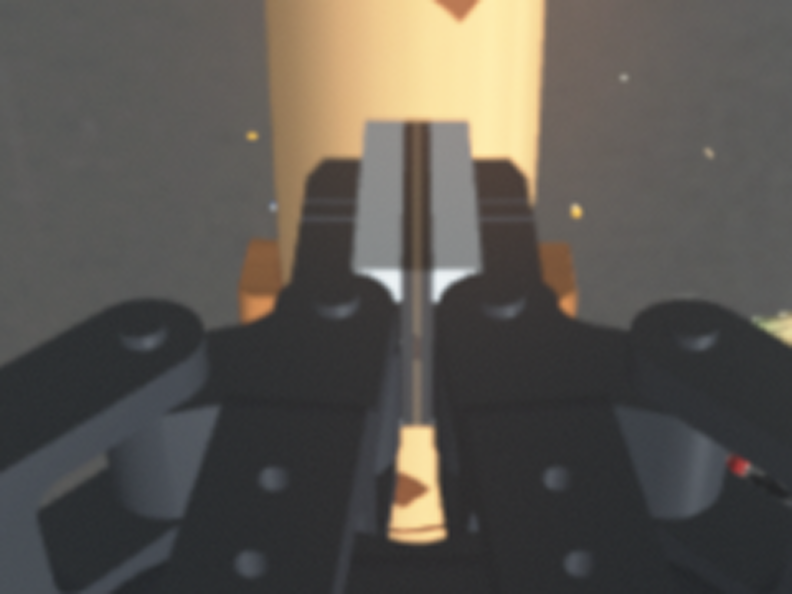

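>>> servo_tool(moves=[[[0, 0, -0.02], 0], [[0, 0, -0.05], 0], [[0, 0, -0.1], 0], [[0, 0, -0.1], 0]])

```text
time: 5.28
position: [430.8, 205.5, 70.4]
eef_rot: [0.001, 0.625, 0.781, -0.006]
contact_force: [0.2, 1.0, 1.1]
gripper_width: -0.1
```

```bash
python3 -c "
from h import *
from plant import optics
to(426.6,201.8,12,102.6)
s=optics.snapshot('scene'); cv2.imwrite('pics/s7.png',crop(s['pixels'],340,180,160,140,5))
s=optics.snapshot('wrist'); cv2.imwrite('pics/w7.png',s['pixels'])
"
```

```text
t 5.28 at [430.8 205.5  70.4] yaw 102.65 F [0.19 0.98 1.12] w -0.1 -> shift [-0.0044 -0.0087  0.1169] turn 0.0006 rows>= 2.0
```

View pics/s7.png

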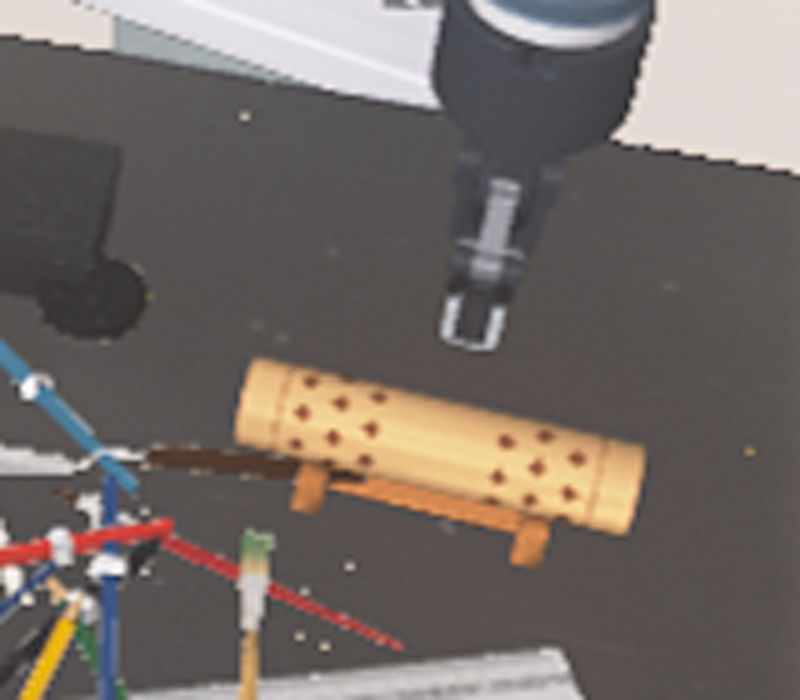

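View pics/w7.png

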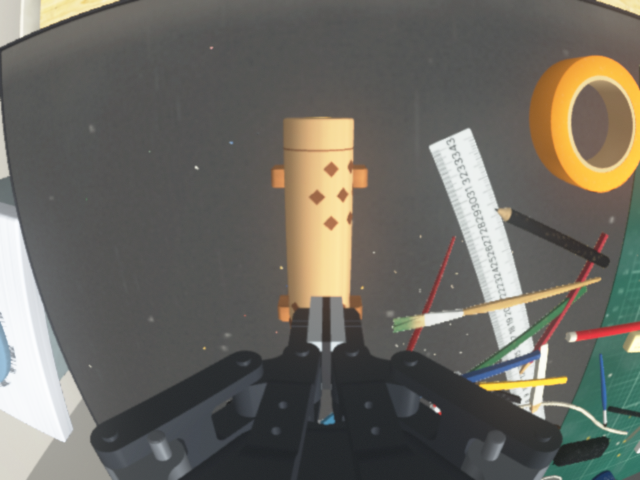

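```bash
python3 -c "
from h import *
from plant import optics
S=optics.snapshot('scene');T=optics.snapshot('top')
cv2.imwrite('pics/t8.png',crop(T['pixels'],150,240,160,110,5));cv2.imwrite('pics/s8.png',crop(S['pixels'],380,205,100,90,8))
st,p,R=pose();print(p, 'scene',proj(S,p),'top',proj(T,p))
u,v=(436.5,249)
# points along tool axis
for z in(60,70,80,90,100,110): print(z,proj(S,[p[0],p[1],z]),proj(T,[p[0],p[1],z]))
print(ray(S,435,249,70),ray(S,435,249,100))
"
```

```text
[427.03087607 202.77063421  65.96047764] scene [430.1498597 257.6614493] top [220.45800734 291.05308526]
60 [429.69709272 259.6203683 ] [221.0602633  291.33801232]
70 [430.45878786 256.32485611] [220.04585717 290.85809718]
80 [431.23087933 252.98436364] [219.01141976 290.36870524]
90 [432.01358146 249.59796367] [217.95635183 289.86955302]
100 [432.80711447 246.1647033 ] [216.88002999 289.36034558]
110 [433.61170476 242.68360309] [215.78180547 288.84077598]
[401.01849149 202.74504669  70.        ] [432.61918434 209.79156909 100.        ]
```

View pics/t8.png

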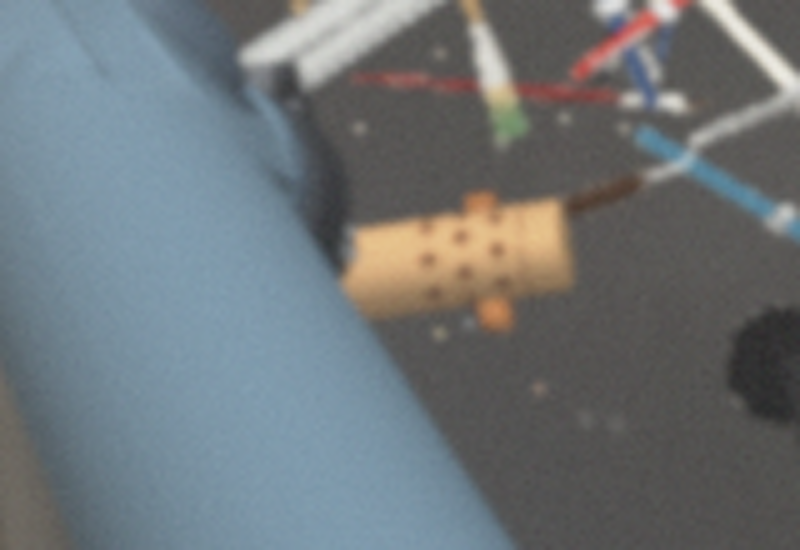

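View pics/s8.png

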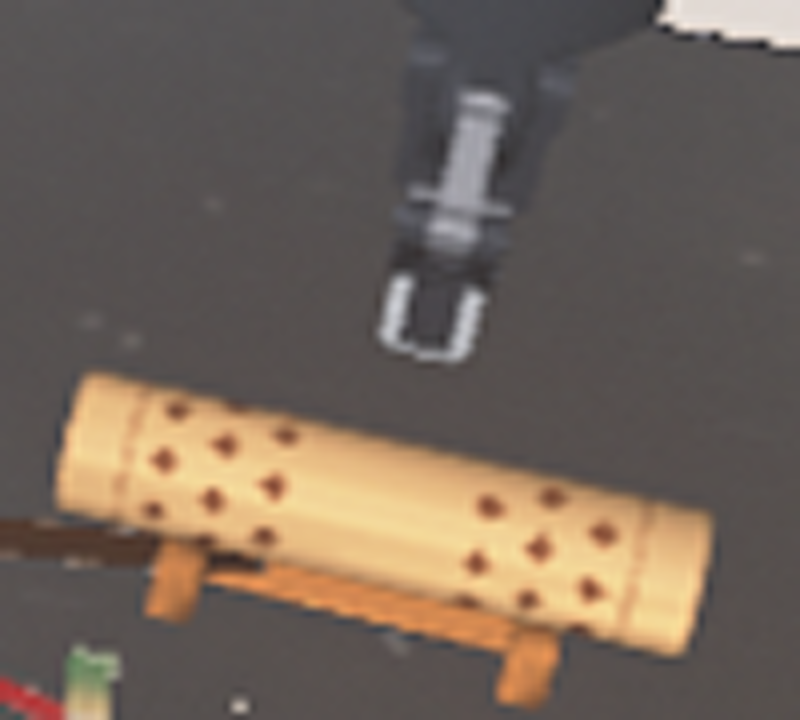

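```bash
python3 -c "
from h import *
from plant import optics
S=optics.snapshot('wrist');S['pixels']
I=np.eye(3)
for k in(0,-10,-20,-30,-40,-50): print(k,wproj(S,np.zeros(3),I,[0,0,k]),wproj(S,np.zeros(3),I,[11,0,k]),wproj(S,np.zeros(3),I,[-11,0,k]))
cv2.imwrite('pics/w9.png',crop(S['pixels'],270,270,120,110,6))
st,p,R=pose(); print(p,R.round(3),st['joint_pos'].round(3))
"
```

```text
0 [326.37979958 281.30805951] [326.40849082 261.85131589] [326.35150112 299.84313761]
-10 [326.4249433  289.91744891] [326.45660327 269.69932364] [326.39377673 309.08536567]
-20 [326.47453774 299.39810731] [326.50971755 278.38555225] [326.43999426 319.21004905]
-30 [326.52919906 309.8749101 ] [326.56858721 288.04066566] [326.49065193 330.33249845]
-40 [326.58964233 321.49396935] [326.63410579 298.82084511] [326.54631537 342.58465921]
-50 [326.65669484 334.42597453] [326.7073334  310.91315963] [326.60762239 356.11672005]
[426.70680042 202.67873562  65.64161843] [[-0.218  0.976 -0.016]
 [ 0.976  0.218 -0.015]
 [-0.011 -0.019 -1.   ]] [ 0.158  0.339 -0.771  2.077  0.314  0.864 -0.577]
```

View pics/w9.png

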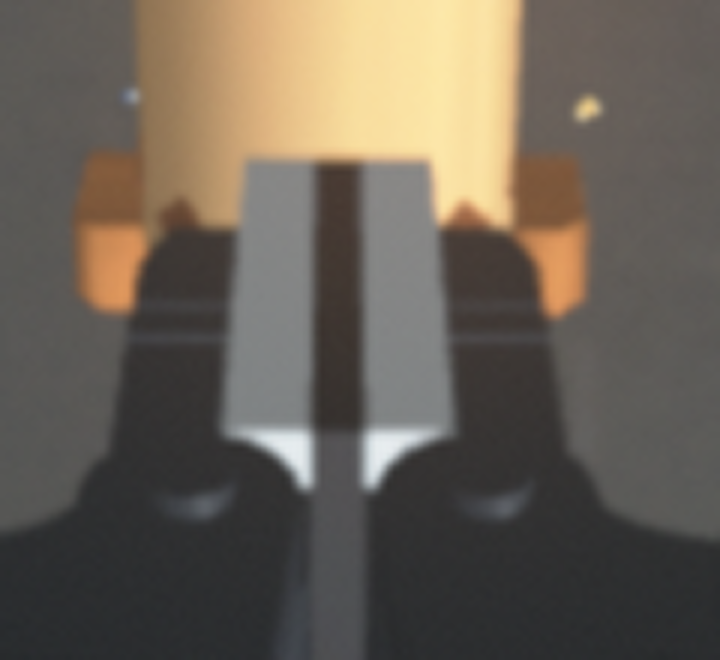

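>>> servo_tool(moves=[[[0, 0, 0], 0], [[0, 0, 0], 0], [[0, 0, 0], 0], [[0, 0, 0.04], 0], [[0, 0, 0.08], 0]], claw=1)

```text
time: 5.95
position: [427.6, 202.8, 26.0]
eef_rot: [-0.001, 0.625, 0.78, -0.009]
contact_force: [0.3, -0.9, 0.0]
gripper_width: 60.3
```

```bash
python3 -c "
from h import *
to(426.6,201.8,-22,102.6)"
```

```text
t 5.95 at [427.6 202.8  26. ] yaw 102.6 F [ 0.25 -0.95  0.04] w 60.3 -> shift [-0.0005 -0.001   0.0961] turn -0.0 rows>= 2.0
```

>>> servo_tool(moves=[[[0, 0, 0.01], 0], [[0, 0, 0.03], 0], [[0, 0, 0.05], 0], [[0, 0, 0.07], 0], [[0, 0, 0.096], 0]])

```text
time: 6.37
position: [428.0, 202.6, -22.2]
eef_rot: [-0.0, 0.625, 0.78, -0.008]
contact_force: [0.8, -0.3, 0.7]
gripper_width: 85.4
```

>>> servo_tool(moves=[[[0, 0, 0], 0], [[0, 0, 0], 0]])

```text
time: 6.53
position: [427.2, 202.4, -23.0]
eef_rot: [-0.001, 0.625, 0.78, -0.009]
contact_force: [-0.7, -0.4, 0.2]
gripper_width: 85.3
```

```bash
python3 -c "
from h import *
from plant import optics
to(426.6,201.8,-22,102.6)
s=optics.snapshot('scene'); cv2.imwrite('pics/s10.png',crop(s['pixels'],380,205,100,90,8))"
```

```text
t 6.53 at [427.2 202.4 -23. ] yaw 102.6 F [-0.73 -0.42  0.24] w 85.3 -> shift [-0.0009 -0.0015 -0.002 ] turn 0.0 rows>= 1.0
```

View pics/s10.png

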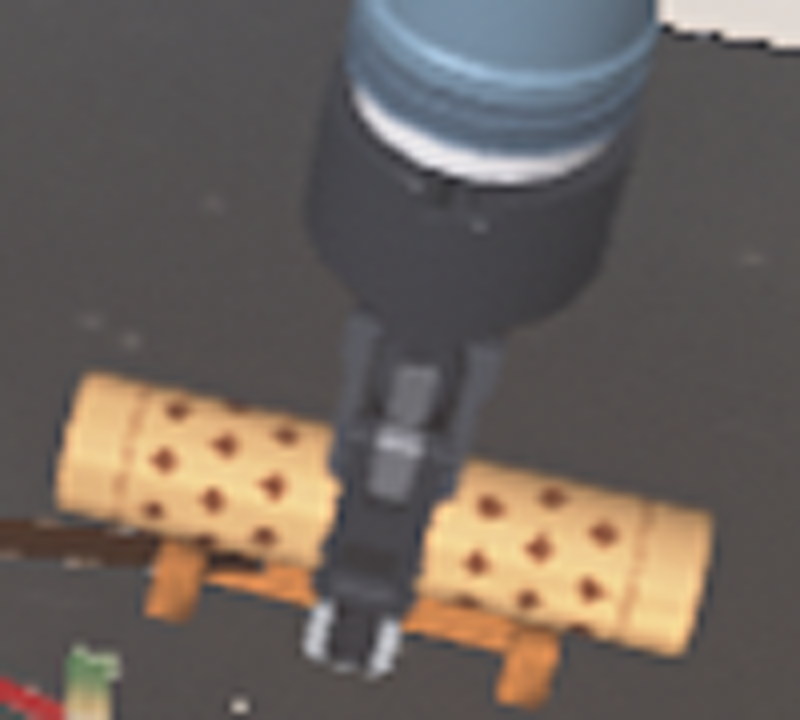

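```bash
python3 -c "
from h import *
from plant import optics
S=optics.snapshot('scene')
for r in(43,50):
  for z in(0,5,10,15,20,25,30):
    print(r,z,proj(S,[427.2+.976*r,202.4+.218*r,z]).round(1))
"
```

```text
43 0 [421.8 292.5]
43 5 [422.1 291. ]
43 10 [422.5 289.4]
43 15 [422.8 287.9]
43 20 [423.2 286.4]
43 25 [423.5 284.8]
43 30 [423.9 283.2]
50 0 [421.2 294.8]
50 5 [421.5 293.3]
50 10 [421.9 291.8]
50 15 [422.2 290.3]
50 20 [422.6 288.7]
50 25 [423.  287.2]
50 30 [423.3 285.6]
```

>>> servo_tool(moves=[[[0, 0, 0], 0], [[0, 0, 0], 0], [[0, 0, 0], 0], [[0, 0, 0], 0], [[0, 0, 0], 0]], claw=0.2, force=35)

```text
time: 7.05
position: [424.5, 201.8, -21.9]
eef_rot: [-0.001, 0.625, 0.78, -0.012]
contact_force: [-7.2, -1.0, 9.3]
gripper_width: 39.0
```

>>> servo_tool(moves=[[[0, 0, 0], 0], [[0, 0, 0], 0], [[0, 0, 0], 0]])

```text
time: 7.3
position: [424.5, 201.9, -21.7]
eef_rot: [-0.001, 0.625, 0.78, -0.012]
contact_force: [-1.5, -0.1, 1.6]
gripper_width: 39.5
```

```bash
python3 -c "
from h import *
from plant import optics
to(426.6,201.8,-22,102.6)
s=optics.snapshot('wrist'); cv2.imwrite('pics/w11.png',s['pixels'])"
```

```text
t 7.3 at [424.5 201.9 -21.7] yaw 102.6 F [-1.51 -0.1   1.61] w 39.5 -> shift [-0.001   0.0041  0.0005] turn -0.0001 rows>= 1.0
```

View pics/w11.png

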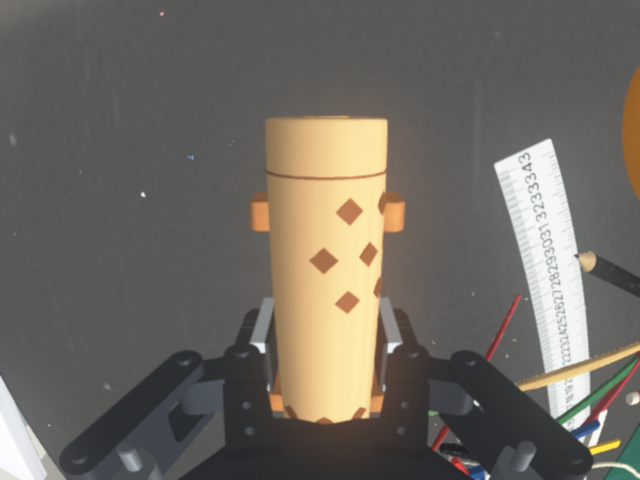

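>>> servo_tool(moves=[[[0, 0, -0.02], 0], [[0, 0, -0.06], 0], [[0, 0, -0.12], 0], [[0, 0, -0.2], 0], [[0, 0, -0.26], 0]])

```text
time: 7.77
position: [426.8, 204.4, 110.6]
eef_rot: [-0.001, 0.625, 0.78, -0.011]
contact_force: [1.0, 1.2, -0.7]
gripper_width: 38.9
```

```bash
python3 -c "
from h import *
st,p,R=pose();print(R.round(4))
a=np.radians(82.15);y=np.array([np.cos(a),np.sin(a)]);x=np.array([np.sin(a),-np.cos(a)])
o=np.array([556.3,-223.3])+19*y+1.5*x;print('origin',o)
t=o+18*y;print(t); to(t[0],t[1],130,82.15)"
```

```text
[[-0.2186  0.9757 -0.0163]
 [ 0.9757  0.2184 -0.0156]
 [-0.0117 -0.0194 -0.9997]]
origin [ 560.38096566 -204.68291861]
[ 562.83940766 -186.85159609]
t 7.77 at [426.8 204.4 110.6] yaw 102.63 F [ 1.    1.15 -0.66] w 38.9 -> shift [-0.8235  0.0938 -0.0311] turn 0.2275 rows>= 10.0
```

>>> servo_tool(moves=[[[-0.05, 0.006, -0.03], 0.03], [[-0.12, 0.015, -0.04], 0.07], [[-0.2, 0.024, -0.04], 0.11], [[-0.28, 0.033, -0.04], 0.16], [[-0.36, 0.042, -0.04], 0.2]])

```text
time: 8.18
position: [487.4, 32.0, 133.2]
eef_rot: [0.001, 0.74, 0.672, -0.011]
contact_force: [1.1, -0.1, -2.1]
gripper_width: 38.9
```

```bash
python3 -c "
from h import *
to(562.8,-186.8,130,82.15)"
```

```text
t 8.18 at [487.4  32.  133.2] yaw 84.48 F [ 1.14 -0.15 -2.11] w 38.9 -> shift [-0.4208  0.1924  0.0113] turn 0.0259 rows>= 6.0
```

>>> servo_tool(moves=[[[-0.08, 0.036, 0], 0.01], [[-0.16, 0.073, 0], 0.026], [[-0.24, 0.11, 0], 0.026], [[-0.32, 0.146, 0], 0.026], [[-0.39, 0.178, 0], 0.026]])

```text
time: 8.6
position: [554.6, -165.4, 135.7]
eef_rot: [0.001, 0.754, 0.657, -0.011]
contact_force: [0.8, 0.2, -1.6]
gripper_width: 39.0
```

```bash
python3 -c "
from h import *
to(562.8,-186.8,130,82.15)"
```

```text
t 8.6 at [ 554.6 -165.4  135.7] yaw 82.14 F [ 0.83  0.16 -1.61] w 39.0 -> shift [-0.04    0.0222  0.0119] turn -0.0001 rows>= 1.0
```

>>> servo_tool(moves=[[[-0.02, 0.011, 0], 0], [[-0.035, 0.02, 0], 0], [[-0.041, 0.021, 0], 0], [[-0.041, 0.021, 0], 0], [[-0.041, 0.021, 0], 0]])

```text
time: 9.02
position: [561.9, -184.2, 135.9]
eef_rot: [0.0, 0.753, 0.658, -0.011]
contact_force: [0.3, 1.1, -2.2]
gripper_width: 39.0
```

>>> servo_tool(moves=[[[0, 0, 0], 0], [[0, 0, 0], 0]])

```text
time: 9.18
position: [561.8, -180.9, 136.0]
eef_rot: [-0.0, 0.751, 0.66, -0.01]
contact_force: [-0.2, 0.4, -2.5]
gripper_width: 38.7
```

```bash
python3 -c "
from h import *
from plant import optics
import pickle
to(562.8,-186.8,130,82.15)
st,p,R=pose();print('dq',abs(st['dq']).max());print(R.round(4), (p-51.7*R[:,2]).round(1))
s=optics.snapshot('wrist'); cv2.imwrite('pics/w12.png',s['pixels']);pickle.dump((s,p,R),open('w12.pkl','wb'))
s=optics.snapshot('scene'); cv2.imwrite('pics/s12.png',crop(s['pixels'],160,120,160,140,5))"
```

```text
t 9.18 at [ 561.8 -180.9  136. ] yaw 82.58 F [-0.21  0.44 -2.46] w 38.7 -> shift [-0.0112  0.0037  0.0121] turn 0.0048 rows>= 1.0
dq 0.009104443845572161
[[ 0.129   0.9915 -0.0157]
 [ 0.9915 -0.1293 -0.0135]
 [-0.0154 -0.0138 -0.9998]] [ 562.6 -180.2  187.7]
```

View pics/w12.png

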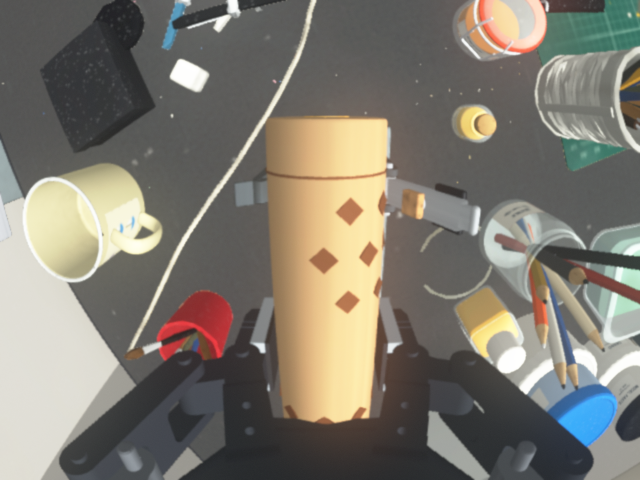

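View pics/s12.png

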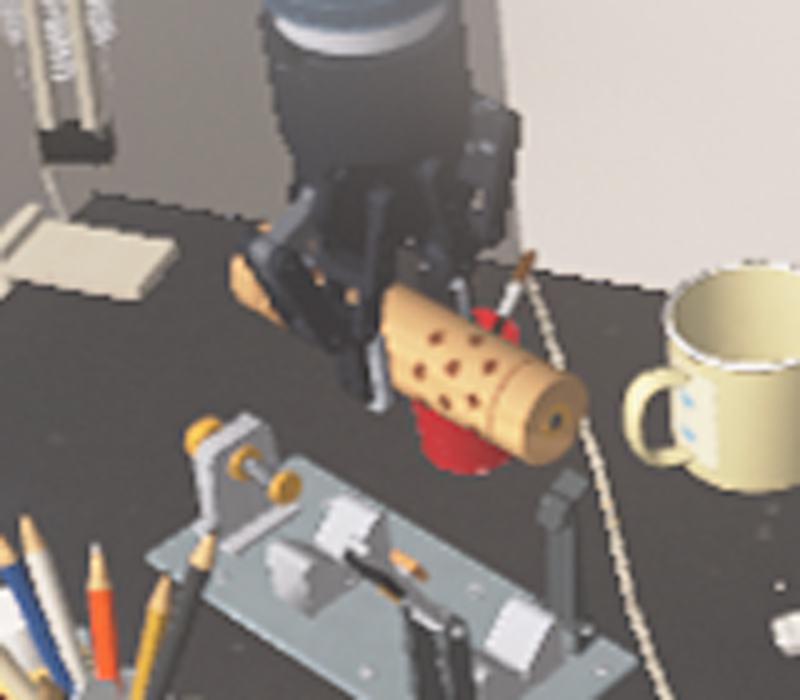

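>>> servo_tool(moves=[[[-0.004, 0.002, 0.02], 0.005], [[-0.009, 0.002, 0.05], 0.005], [[-0.009, 0.002, 0.09], 0.005], [[-0.009, 0.002, 0.13], 0.005], [[-0.009, 0.002, 0.16], 0.005]])

```text
time: 9.7
position: [559.8, -187.9, 53.8]
eef_rot: [-0.001, 0.754, 0.656, -0.011]
contact_force: [-0.4, -0.0, -2.3]
gripper_width: 38.9
```

```bash
cat >> h.py <<'E'
A=np.radians(82.15);Yc=np.array([np.cos(A),np.sin(A),0]);Xc=np.array([np.sin(A),-np.cos(A),0]);O=np.array([560.38,-204.68,0])
def loc(P): d=np.asarray(P)-O; return np.array([d@Xc,d@Yc,d[2]])
def gp(off=51.7):
    st,p,R=pose(); g=p-off*R[:,2]
    f=st["contact_force"]
    print("t",round(st["time"],2),"grasp local",loc(g).round(1),"yaw",yaw(R).round(2),"toolz",R[:,2].round(4),"F local",np.round([f@Xc,f@Yc,f[2]],2),"w",round(st["gripper_width"],1),"dq",abs(st["dq"]).max().round(3))
    return R
def shift(lx,ly,lz):
    st,p,R=pose(); print("shift",(R.T@(lx*Xc+ly*Yc+np.array([0,0,lz]))/500).round(4))
E
python3 -c "
from h import *
from plant import optics
gp()
s=optics.snapshot('scene'); cv2.imwrite('pics/s13.png',crop(s['pixels'],160,150,160,140,5))
s=optics.snapshot('wrist'); cv2.imwrite('pics/w13.png',s['pixels'])"
```

```text
t 9.7 grasp local [ -2.   17.4 105.5] yaw 82.04 toolz [-0.0176 -0.0139 -0.9997] F local [-0.44 -0.1  -2.3 ] w 38.9 dq 0.299
```

View pics/s13.png

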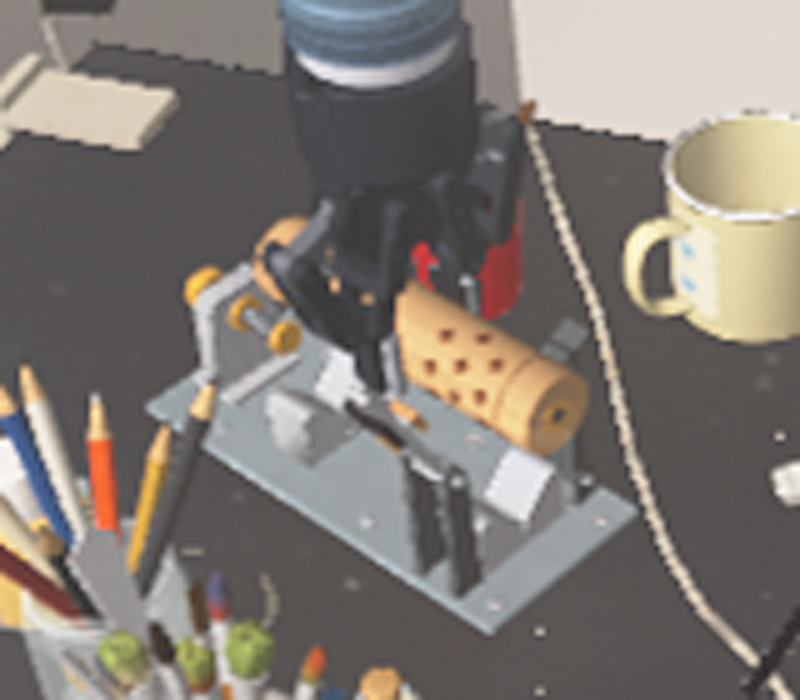

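View pics/w13.png

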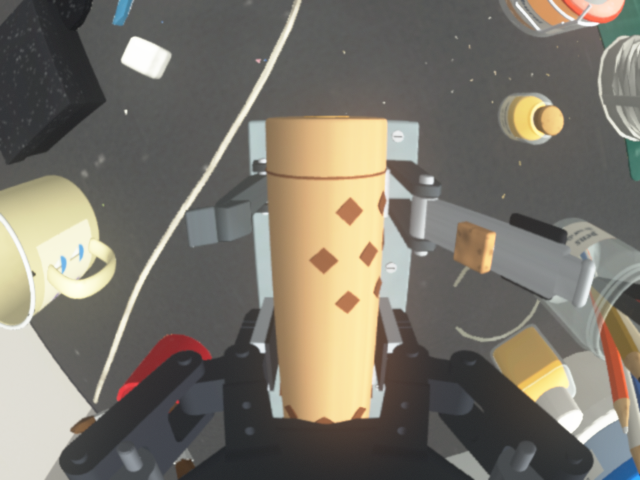

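```bash
python3 -c "
from h import *
from plant import optics
s=optics.snapshot('wrist'); 
import pickle
st,p,R=pose();pickle.dump((s,p,R),open('w14.pkl','wb'))
cv2.imwrite('pics/w14.png',crop(s['pixels'],170,90,260,180,3))
gp()
"
```

```text
t 9.85 grasp local [ -2.6  17.6 105.8] yaw 82.05 toolz [-0.0196 -0.013  -0.9997] F local [ 0.69  0.87 -1.53] w 39.1 dq 0.04
```

View pics/w14.png

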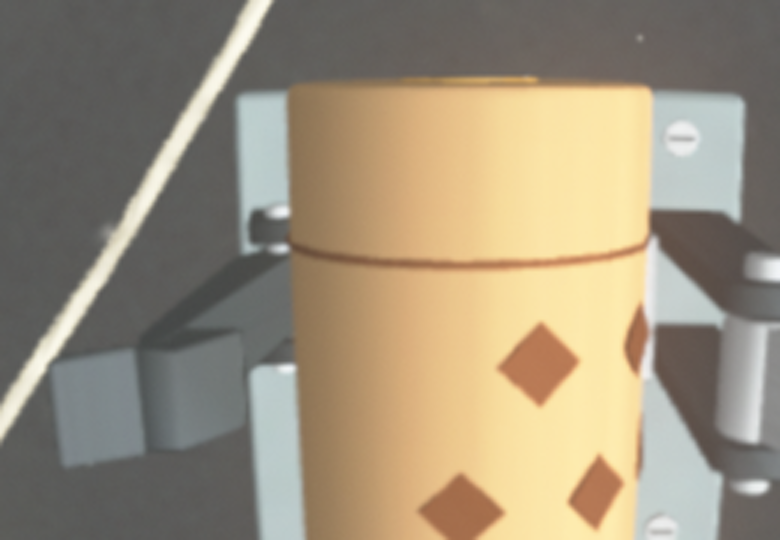

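```bash
python3 -c "
from h import *
import pickle
s,p,R=pickle.load(open('w14.pkl','rb'))
for q in[(249.3,121.7),(417.7,121.7),(255,250),(409.3,250)]: print(loc(wray(s,p,R,*q,10)).round(1))
print('fork pins z~79?',loc(wray(s,p,R,425,178,79)).round(1), 'latch nose left edge',loc(wray(s,p,R,187,215,98)),loc(wray(s,p,R,252,215,98)))
"
```

```text
[-49.3  97.3  10. ]
[49.6 97.7 10. ]
[-49.8  16.6  10. ]
[49.  17.1 10. ]
fork pins z~79? [37.9 76.1 79. ] latch nose left edge [-56.25626546  65.47925234  98.        ] [-30.19644812  65.24692929  98.        ]
```

```bash
python3 -c "
from h import *
shift(3.5,2,-43)
"
```

```text
shift [0.0054 0.0085 0.0858]
```

>>> servo_tool(moves=[[[0.003, 0.006, 0.02], -0.001], [[0.005, 0.0085, 0.04], -0.001], [[0.005, 0.0085, 0.06], -0.001], [[0.005, 0.0085, 0.075], -0.001], [[0.005, 0.0085, 0.086], -0.001]])

```text
time: 10.27
position: [562.2, -186.1, 9.7]
eef_rot: [-0.002, 0.754, 0.657, -0.012]
contact_force: [0.1, 0.2, -1.6]
gripper_width: 38.9
```

>>> servo_tool(moves=[[[0, 0, 0], 0], [[0, 0, 0], 0]])

```text
time: 10.43
position: [561.5, -186.0, 8.9]
eef_rot: [-0.003, 0.754, 0.657, -0.012]
contact_force: [-0.3, -0.0, -1.1]
gripper_width: 39.1
```

```bash
python3 -c "
from h import *
gp();shift(1,0,-1)
"
```

```text
t 10.43 grasp local [-0.4 19.4 60.6] yaw 82.15 toolz [-0.0225 -0.0122 -0.9997] F local [-0.3  -0.06 -1.07] w 39.1 dq 0.014
shift [0.    0.002 0.002]
```

>>> servo_tool(moves=[[[0, 0.002, 0.003], 0], [[0, 0.002, 0.006], 0], [[0, 0.002, 0.009], 0], [[0, 0.002, 0.012], 0], [[0, 0.002, 0.012], 0]])

```text
time: 10.85
position: [562.2, -186.2, 2.8]
eef_rot: [-0.003, 0.754, 0.657, -0.013]
contact_force: [0.1, 0.6, -1.6]
gripper_width: 38.8
```

```bash
python3 -c "
from h import *
gp()
"
```

```text
t 10.85 grasp local [ 0.3 19.3 54.5] yaw 82.14 toolz [-0.0227 -0.0122 -0.9997] F local [ 0.05  0.65 -1.55] w 38.8 dq 0.004
```

>>> servo_tool(moves=[[[0, 0, 0.002], 0], [[0, 0, 0.004], 0], [[0, 0, 0.005], 0], [[0, 0, 0.005], 0]])

```text
time: 11.18
position: [562.1, -186.3, 0.8]
eef_rot: [-0.003, 0.754, 0.657, -0.013]
contact_force: [-0.8, 0.9, 2.4]
gripper_width: 39.1
```

```bash
python3 -c "
from h import *
gp()
"
```

```text
t 11.18 grasp local [ 0.3 19.2 52.5] yaw 82.14 toolz [-0.0231 -0.0126 -0.9997] F local [-0.93  0.78  2.45] w 39.1 dq 0.002
```

>>> servo_tool(moves=[[[0, 0, 0], 0], [[0, 0, 0], 0], [[0, 0, 0], 0]], claw=0.62)

```text
time: 11.43
position: [562.6, -186.4, 0.9]
eef_rot: [-0.003, 0.754, 0.657, -0.013]
contact_force: [0.7, 0.6, 0.2]
gripper_width: 53.4
```

```bash
python3 -c "
from h import *
from plant import optics
gp()
s=optics.snapshot('wrist'); cv2.imwrite('pics/w15.png',s['pixels'])
s=optics.snapshot('scene'); cv2.imwrite('pics/s15.png',crop(s['pixels'],170,160,140,130,5.5))"
```

```text
t 11.43 grasp local [ 0.7 19.2 52.6] yaw 82.14 toolz [-0.0222 -0.0126 -0.9997] F local [0.64 0.68 0.18] w 53.4 dq 0.002
```

View pics/w15.png

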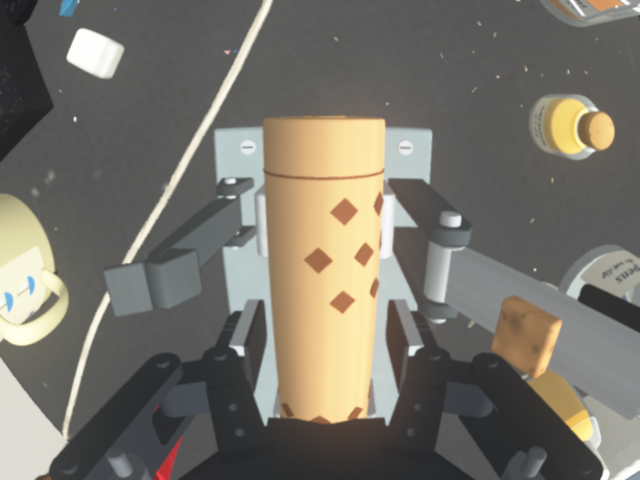

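View pics/s15.png

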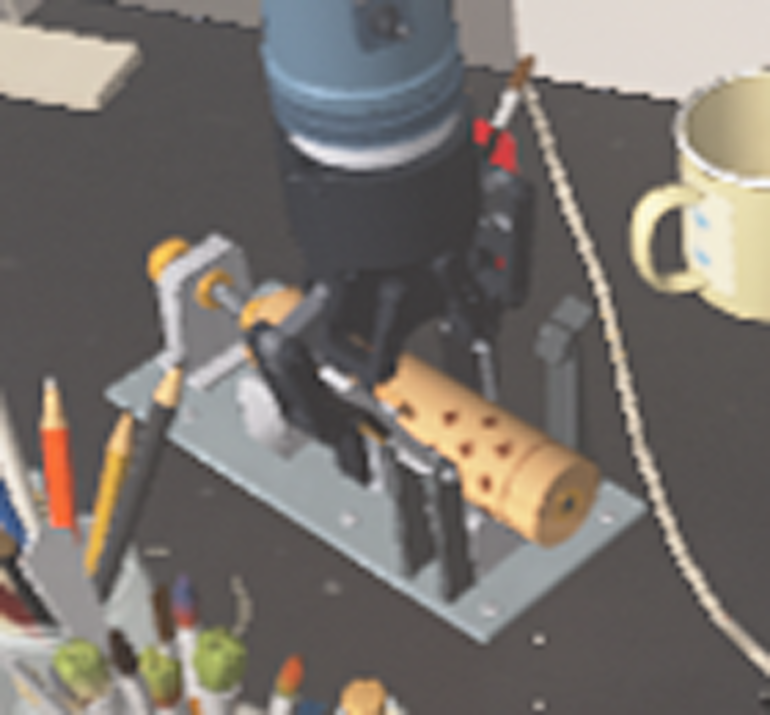

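>>> servo_tool(moves=[[[0, -0.0014, 0], 0], [[0, -0.0014, 0], 0], [[0, -0.0014, 0], 0], [[0, -0.0014, 0], 0], [[0, -0.0014, 0], 0]], claw=0.3, force=20)

```text
time: 11.95
position: [561.6, -186.2, 0.9]
eef_rot: [-0.003, 0.754, 0.657, -0.013]
contact_force: [-1.3, -0.7, 1.0]
gripper_width: 39.3
```

```bash
python3 -c "
from h import *
gp();shift(0,-10,0)
"
```

```text
t 11.95 grasp local [-0.2 19.2 52.6] yaw 82.14 toolz [-0.0227 -0.0125 -0.9997] F local [-1.18 -0.9   0.98] w 39.3 dq 0.002
shift [-0.02    0.      0.0003]
```

>>> servo_tool(moves=[[[-0.003, 0, 0], 0], [[-0.006, 0, 0], 0], [[-0.009, 0, 0], 0], [[-0.012, 0, 0], 0], [[-0.012, 0, 0], 0]])

```text
time: 12.37
position: [560.7, -192.5, 0.9]
eef_rot: [-0.003, 0.754, 0.657, -0.013]
contact_force: [-0.1, 1.1, 0.2]
gripper_width: 39.5
```

```bash
python3 -c "
from h import *
gp()
"
```

```text
t 12.37 grasp local [-0.2 12.9 52.6] yaw 82.13 toolz [-0.0227 -0.0126 -0.9997] F local [-0.29  1.07  0.21] w 39.5 dq 0.004
```

>>> servo_tool(moves=[[[-0.001, 0, 0], 0], [[-0.002, 0, 0], 0], [[-0.003, 0, 0], 0], [[-0.004, 0, 0], 0]])

```text
time: 12.7
position: [560.4, -194.5, 0.9]
eef_rot: [-0.003, 0.754, 0.657, -0.013]
contact_force: [0.2, 2.6, 0.5]
gripper_width: 39.4
```

```bash
python3 -c "
from h import *
gp()
from plant import optics
s=optics.snapshot('top'); cv2.imwrite('pics/t16.png',crop(s['pixels'],350,190,140,110,5.5))"
```

```text
t 12.7 grasp local [-0.2 10.9 52.6] yaw 82.13 toolz [-0.0227 -0.0126 -0.9997] F local [-0.2   2.56  0.51] w 39.4 dq 0.011
```

View pics/t16.png

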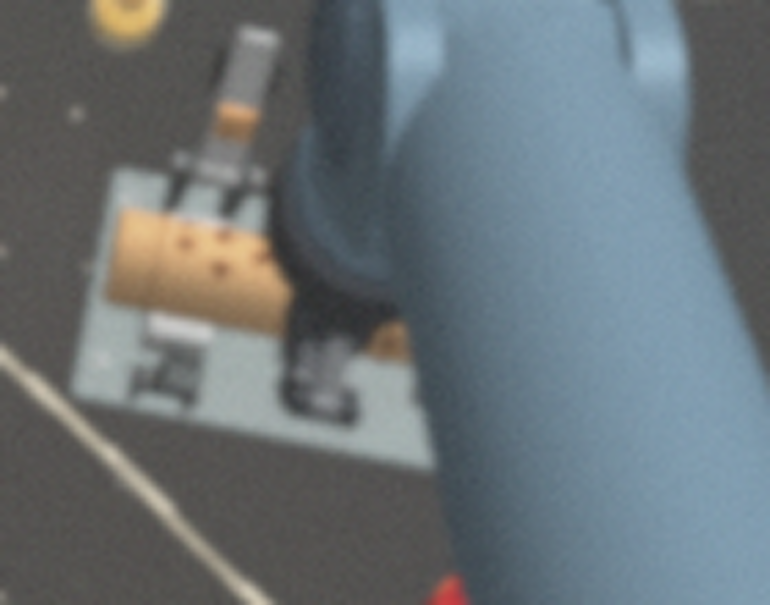

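>>> servo_tool(moves=[[[-0.001, 0, 0], 0], [[-0.002, 0, 0], 0], [[-0.003, 0, 0], 0]])

```text
time: 13.0
position: [560.3, -195.6, 1.0]
eef_rot: [-0.003, 0.754, 0.657, -0.012]
contact_force: [0.9, 3.2, 0.3]
gripper_width: 39.7
```

```bash
python3 -c "
from h import *
gp()"
```

```text
t 13.0 grasp local [-0.3  9.7 52.6] yaw 82.14 toolz [-0.0227 -0.012  -0.9997] F local [0.5  3.27 0.27] w 39.7 dq 0.008
```

>>> servo_tool(moves=[[[-0.001, 0, 0], 0], [[-0.002, 0, 0], 0], [[-0.002, 0, 0], 0]])

```text
time: 13.25
position: [560.3, -195.6, 1.0]
eef_rot: [-0.003, 0.754, 0.657, -0.012]
contact_force: [0.3, 3.8, 0.5]
gripper_width: 39.5
```

```bash
python3 -c "
from h import *
gp()"
```

```text
t 13.25 grasp local [-0.2  9.7 52.6] yaw 82.16 toolz [-0.0225 -0.0108 -0.9997] F local [-0.22  3.85  0.51] w 39.5 dq 0.002
```

>>> servo_tool(moves=[[[-0.002, 0, 0], 0], [[-0.004, 0, 0], 0], [[-0.004, 0, 0], 0]])

```text
time: 13.5
position: [560.3, -195.5, 1.0]
eef_rot: [-0.004, 0.754, 0.657, -0.011]
contact_force: [0.8, 6.9, 0.7]
gripper_width: 39.6
```

```bash
python3 -c "
from h import *
gp()"
```

```text
t 13.5 grasp local [-0.2  9.7 52.6] yaw 82.2 toolz [-0.0223 -0.0085 -0.9997] F local [-0.18  6.9   0.73] w 39.6 dq 0.004
```

>>> servo_tool(moves=[[[-0.003, 0, 0], 0], [[-0.005, 0, 0], 0], [[-0.005, 0, 0], 0], [[-0.005, 0, 0], 0], [[-0.005, 0, 0], 0]])

```text
time: 13.92
position: [560.3, -195.3, 0.9]
eef_rot: [-0.005, 0.753, 0.658, -0.01]
contact_force: [-0.3, 6.6, 1.7]
gripper_width: 39.2
```

```bash
python3 -c "
from h import *
gp()
from plant import optics
import pickle
s=optics.snapshot('scene'); cv2.imwrite('pics/s17.png',crop(s['pixels'],170,160,140,130,5.5))
s=optics.snapshot('wrist'); cv2.imwrite('pics/w17.png',s['pixels'])
st,p,R=pose();pickle.dump((s,p,R),open('w17.pkl','wb'))"
```

```text
t 13.92 grasp local [-0.2  9.7 52.6] yaw 82.25 toolz [-0.022  -0.0055 -0.9997] F local [-1.18  6.45  1.67] w 39.2 dq 0.001
```

View pics/s17.png

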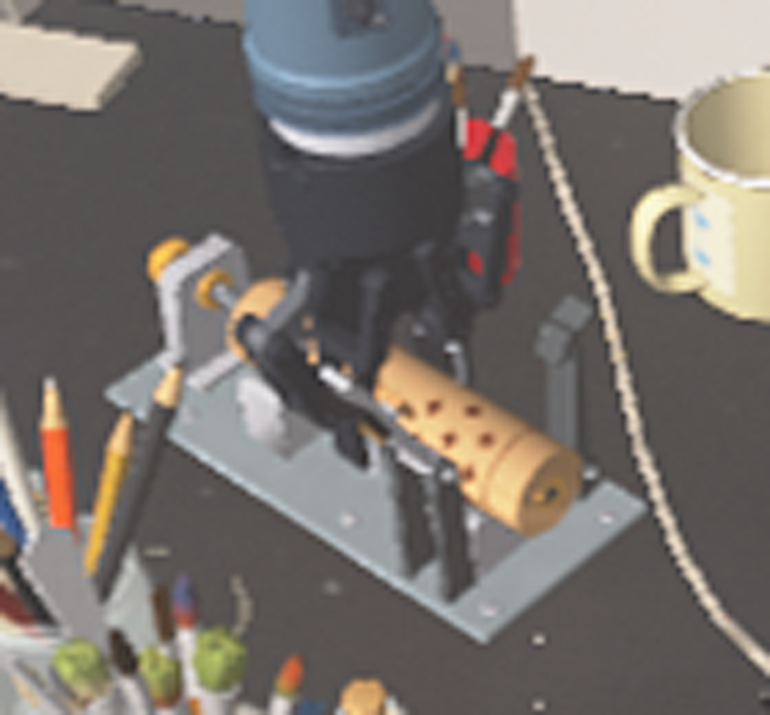

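View pics/w17.png

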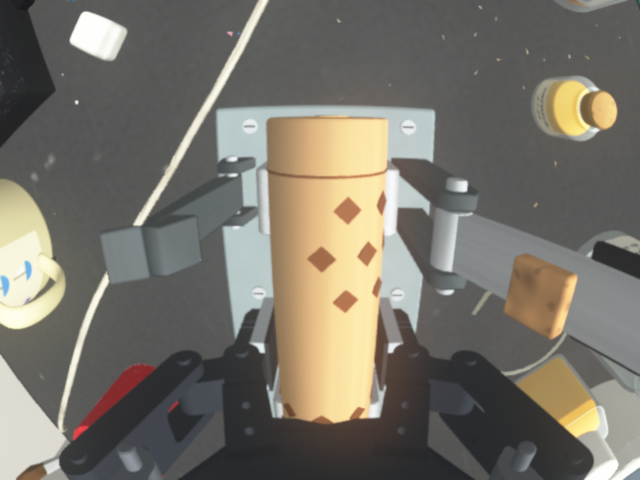

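>>> servo_tool(moves=[[[0, 0, 0], 0], [[0, 0, 0], 0], [[0, 0, 0], 0]], claw=0.65)

```text
time: 14.27
position: [560.0, -197.8, 0.9]
eef_rot: [-0.004, 0.754, 0.657, -0.011]
contact_force: [0.3, -0.7, -0.3]
gripper_width: 55.7
```

>>> servo_tool(moves=[[[0, 0, -0.02], 0], [[0, 0, -0.06], 0], [[0, 0, -0.12], 0], [[0, 0, -0.18], 0], [[0, 0, -0.24], 0]])

```text
time: 14.68
position: [562.2, -198.2, 122.7]
eef_rot: [-0.004, 0.754, 0.657, -0.011]
contact_force: [0.7, -1.3, 0.2]
gripper_width: 55.2
```

```bash
python3 -c "
from h import *
gp()
st,p,R=pose();print(p)
from plant import optics
import pickle
s=optics.snapshot('scene'); cv2.imwrite('pics/s18.png',crop(s['pixels'],170,160,140,130,5.5))
s=optics.snapshot('wrist'); cv2.imwrite('pics/w18.png',s['pixels'])
st,p,R=pose();pickle.dump((s,p,R),open('w18.pkl','wb'));print(p)"
```

```text
t 14.68 grasp local [  2.    7.3 174.4] yaw 82.1 toolz [-0.0226 -0.009  -0.9997] F local [ 0.91 -1.15  0.22] w 55.2 dq 0.633
[ 562.17666683 -198.20285787  122.69267338]
[ 567.85856122 -199.2699991   128.18765093]
```

View pics/s18.png

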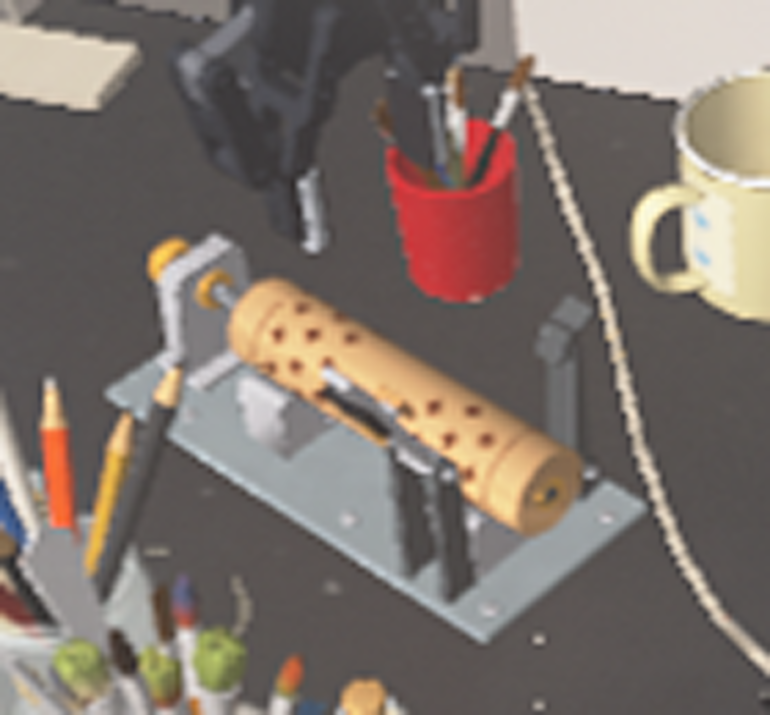

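View pics/w18.png

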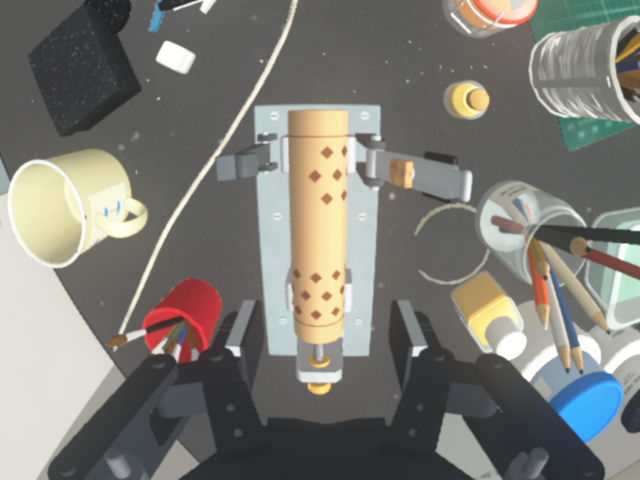

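```bash
python3 -c "
from h import *
import pickle
s,p,R=pickle.load(open('w3.pkl','rb'))
im=s['pixels']
for n,q,zs in[('cup',(483,178),(90,)),('vial',(432,85),(40,)),('ink cap',(468,258),(88,)),('pencil tips',(512,252),(120,160)),('p2',(570,165),(120,160)),('p3',(485,210),(120,160)),('p4 yellow end', (483,222),(120,160)),('p5',(480,155),(120,160))]:
  for z in zs: print(n,z,loc(wray(s,p,R,*q,z)).round(0))
from plant import optics
S=optics.snapshot('scene'); 
cv2.imwrite('pics/c19.png',crop(S['pixels'],140,210,130,150,4))
cv2.imwrite('pics/c20.png',crop(im,400,60,180,220,3))
gp()
"
```

```text
cup 90 [149.   2.  90.]
vial 40 [106.  94.  40.]
ink cap 88 [143. -84.  88.]
pencil tips 120 [178. -66. 120.]
pencil tips 160 [154. -50. 160.]
p2 120 [234.  25. 120.]
p2 160 [204.  29. 160.]
p3 120 [141. -23. 120.]
p3 160 [122. -13. 160.]
p4 yellow end 120 [140. -35. 120.]
p4 yellow end 160 [121. -24. 160.]
p5 120 [131.  28. 120.]
p5 160 [113.  31. 160.]
t 14.83 grasp local [  5.1   7.2 177. ] yaw 82.1 toolz [-0.0146 -0.0118 -0.9998] F local [ 0.12 -0.12  0.24] w 55.7 dq 0.066
```

View pics/c19.png

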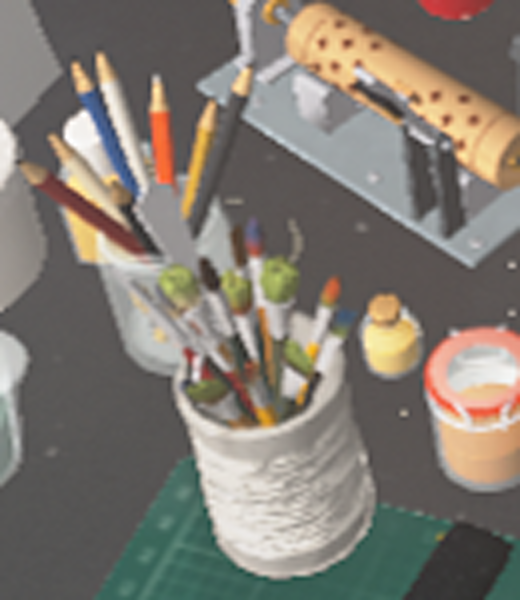

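View pics/c20.png

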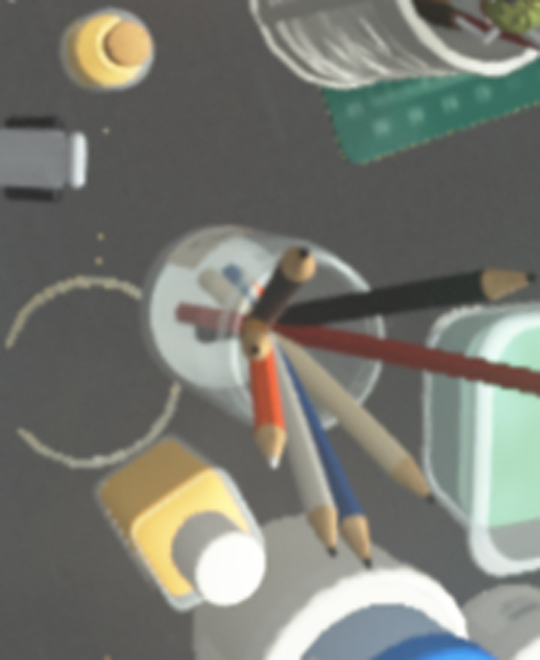

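```bash
python3 -c "
from h import *
st,p,R=pose();l=loc(p);print(l)
d=np.array([96,60,150])-l; shift(*d)"
```

```text
[  4.44757643   6.52709373 125.30839264]
shift [ 0.1064  0.1823 -0.0532]
```

>>> servo_tool(moves=[[[0.01, 0.02, -0.05], 0], [[0.05, 0.08, -0.055], 0], [[0.08, 0.14, -0.055], 0], [[0.106, 0.182, -0.055], 0], [[0.106, 0.182, -0.055], 0]], claw=0)

```text
time: 15.25
position: [667.0, -154.0, 149.8]
eef_rot: [-0.001, 0.753, 0.659, -0.007]
contact_force: [-0.3, 2.0, -0.2]
gripper_width: -0.4
```

>>> servo_tool(moves=[[[0, 0, 0], 0], [[0, 0, 0], 0], [[0, 0, 0], 0]])

```text
time: 15.5
position: [665.3, -155.0, 148.7]
eef_rot: [-0.002, 0.753, 0.658, -0.009]
contact_force: [-0.5, 0.1, -0.3]
gripper_width: 0.0
```

```bash
python3 -c "
from h import *
from plant import optics
import pickle
gp(33)
st,p,R=pose();l=loc(p);print(l)
s=optics.snapshot('scene'); cv2.imwrite('pics/s21.png',crop(s['pixels'],150,120,160,160,4))
s=optics.snapshot('wrist'); cv2.imwrite('pics/w21.png',s['pixels']);pickle.dump((s,p,R),open('w21.pkl','wb'))"
```

```text
t 15.5 grasp local [ 97.7  63.9 181.7] yaw 82.32 toolz [-0.0152 -0.0087 -0.9998] F local [-0.51  0.07 -0.29] w 0.0 dq 0.011
[ 97.19461609  63.52001272 148.68058004]
```

View pics/s21.png

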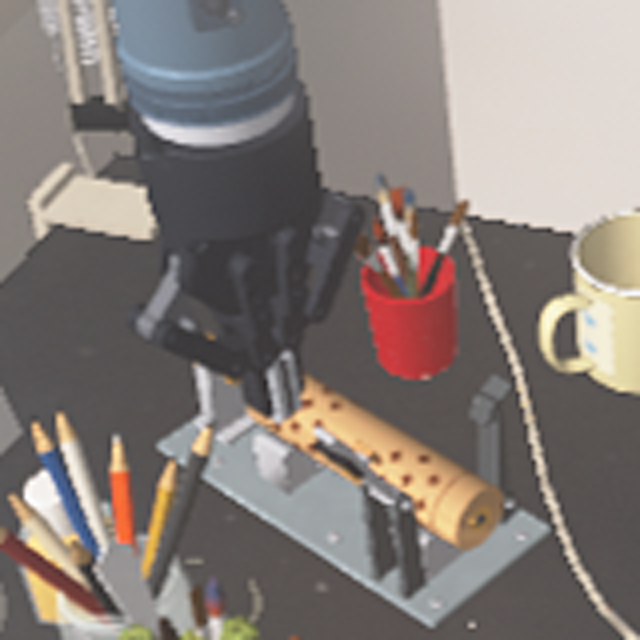

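View pics/w21.png

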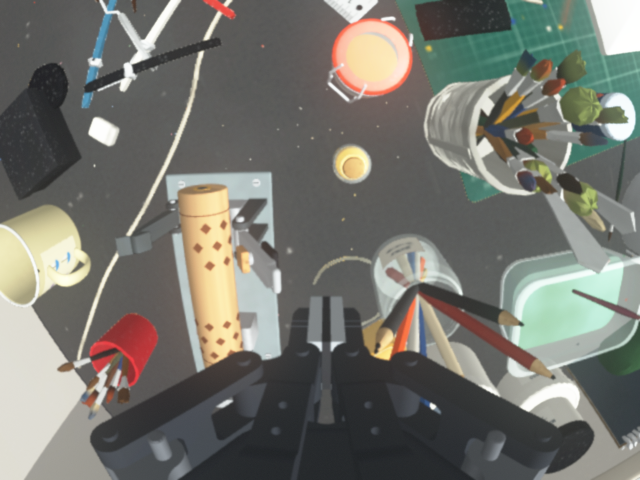

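```bash
python3 -c "
from h import *
import pickle
s,p,R=pickle.load(open('w21.pkl','rb'));s3,p3,R3=pickle.load(open('w3.pkl','rb'))
# black pencil tip: w3 (500,144) ; w21 (380,352)
for a,b in (((500,144),(379,353)),((485,175),(379,353)),((537,151),(520,323))):
  A=[wray(s3,p3,R3,*a,z) for z in(0,200)];B=[wray(s,p,R,*b,z) for z in(0,200)]
  u=A[1]-A[0];v=B[1]-B[0];M=np.c_[u,-v];t=np.linalg.lstsq(M,B[0]-A[0],rcond=None)[0]
  P=A[0]+t[0]*u;Q=B[0]+t[1]*v;print(loc(P).round(1),loc(Q).round(1))
for q in [(276,280),(243,262)]: print([loc(wray(s,p,R,*q,z)).round(0) for z in(110,145)])
cv2.imwrite('pics/c21.png',crop(s['pixels'],220,190,220,170,3.5))
"
```

```text
[120.3  42.2 179.7] [122.8  41.  181. ]
[127.4  12.7 141.2] [129.3  11.8 142.2]
[180.4  36.9 137.7] [210.4  38.7 156.5]
[array([ 65.,  45., 110.]), array([ 70.,  62., 145.])]
[array([ 44.,  57., 110.]), array([ 53.,  72., 145.])]
```

View pics/c21.png

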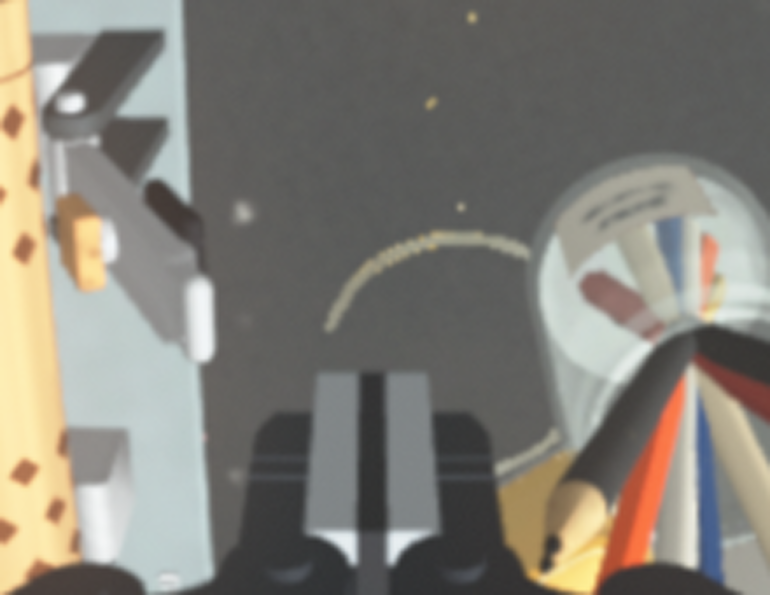

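```bash
python3 -c "
from h import *
from plant import optics
S=optics.snapshot('scene')
for l in((121.5,41.6,180),(128,12,142)): print(proj(S,O+l[0]*Xc+l[1]*Yc+np.array([0,0,l[2]])))
shift(-3,2,-44)"
```

```text
[202.4929215  224.36595793]
[193.31186919 234.049821  ]
shift [ 0.005  -0.0049  0.088 ]
```

>>> servo_tool(moves=[[[0.008, -0.005, 0.02], 0.002], [[0.009, -0.005, 0.045], 0.002], [[0.009, -0.005, 0.07], 0.002], [[0.009, -0.005, 0.088], 0.002], [[0.009, -0.005, 0.088], 0.002]])

```text
time: 16.07
position: [660.3, -151.0, 101.3]
eef_rot: [-0.004, 0.754, 0.657, -0.01]
contact_force: [-0.3, 0.9, 0.1]
gripper_width: 0.2
```

```bash
python3 -c "
from h import *
from plant import optics
import pickle
gp(33)
s=optics.snapshot('scene'); cv2.imwrite('pics/s22.png',crop(s['pixels'],150,120,160,160,4))
s=optics.snapshot('wrist'); cv2.imwrite('pics/w22.png',s['pixels'])
shift(-20,0,0)"
```

```text
t 16.07 grasp local [ 92.2  67.2 134.3] yaw 82.11 toolz [-0.0204 -0.008  -0.9998] F local [-0.43  0.81  0.12] w 0.2 dq 0.031
shift [-0.     -0.04    0.0006]
```

View pics/s22.png

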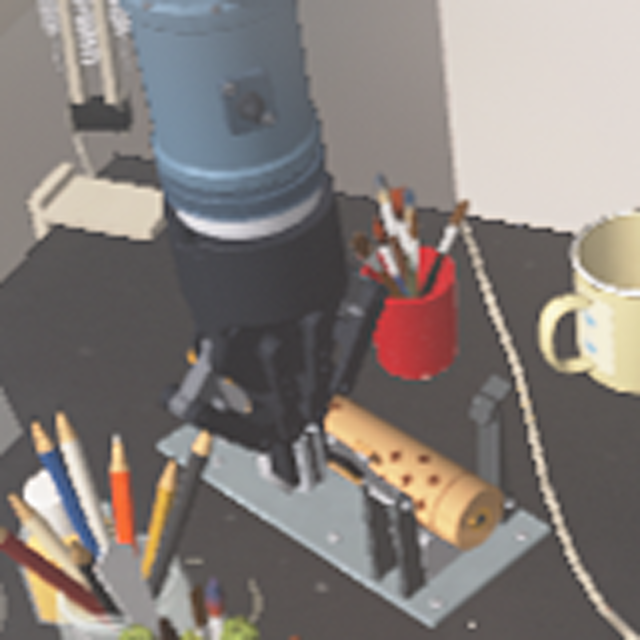

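View pics/w22.png

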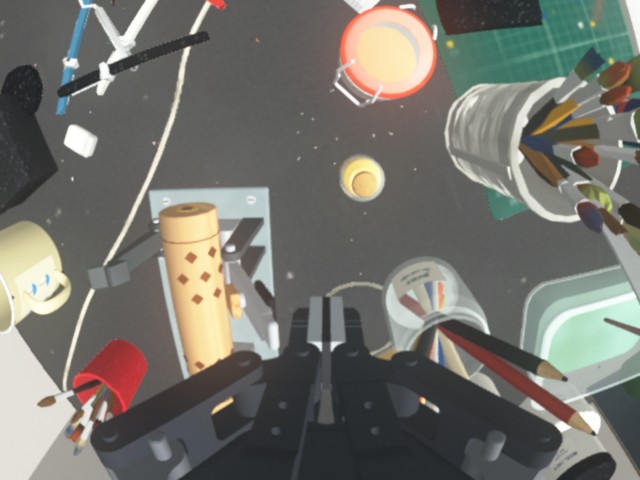

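>>> servo_tool(moves=[[[0, -0.015, 0], 0], [[0, -0.03, 0], 0], [[-0.002, -0.045, 0.001], 0], [[-0.004, -0.06, 0.001], 0], [[-0.006, -0.08, 0.001], 0]])

```text
time: 16.58
position: [623.4, -148.4, 106.1]
eef_rot: [-0.001, 0.754, 0.657, -0.008]
contact_force: [1.2, 0.4, 0.2]
gripper_width: -0.2
```

```bash
python3 -c "
from h import *
from plant import optics
gp(33)
s=optics.snapshot('wrist'); cv2.imwrite('pics/w23.png',s['pixels'])
s=optics.snapshot('scene'); cv2.imwrite('pics/s23.png',crop(s['pixels'],150,120,160,160,4))
shift(-25,-1,0)"
```

```text
t 16.58 grasp local [ 55.1  64.7 139.1] yaw 82.11 toolz [-0.012  -0.0091 -0.9999] F local [1.15 0.54 0.16] w -0.2 dq 0.341
shift [-0.0021 -0.05    0.0008]
```

View pics/w23.png

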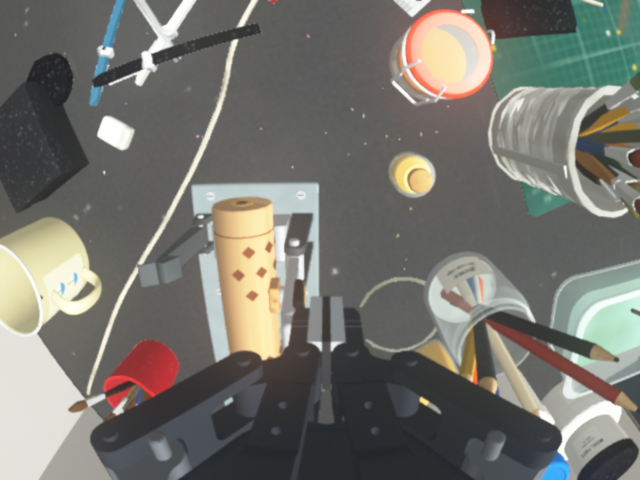

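View pics/s23.png

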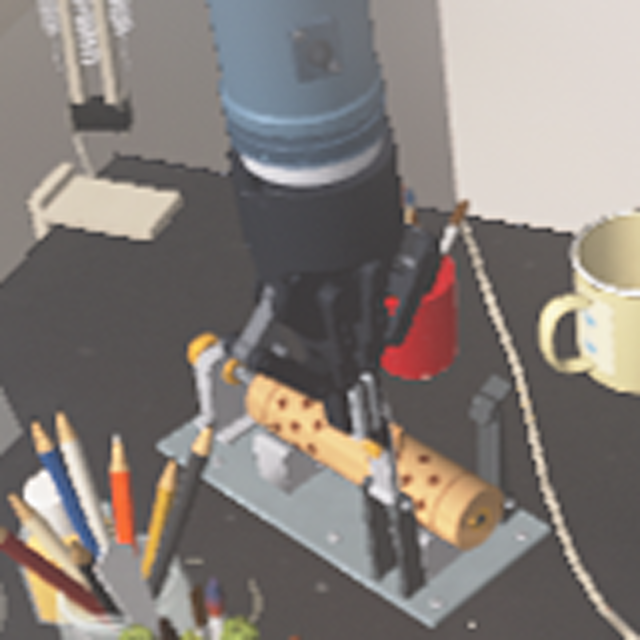

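>>> servo_tool(moves=[[[-0.001, -0.014, 0.006], 0], [[-0.002, -0.028, 0.01], 0], [[-0.003, -0.042, 0.013], 0], [[-0.004, -0.056, 0.016], 0], [[-0.005, -0.07, 0.018], 0]])

```text
time: 17.1
position: [585.4, -145.5, 96.9]
eef_rot: [-0.002, 0.754, 0.657, -0.009]
contact_force: [0.8, 1.1, -0.5]
gripper_width: -0.2
```

```bash
python3 -c "
from h import *
from plant import optics
gp(33)
s=optics.snapshot('wrist'); cv2.imwrite('pics/w24.png',s['pixels'])
s=optics.snapshot('scene'); cv2.imwrite('pics/s24.png',crop(s['pixels'],150,120,160,160,4))
st,p,R=pose();l=loc(p-33*R[:,2]);print(l)
shift(*(np.array([3,61,121])-l))"
```

```text
t 17.1 grasp local [ 17.2  62.4 129.9] yaw 82.13 toolz [-0.0161 -0.009  -0.9998] F local [ 0.63  1.19 -0.47] w -0.2 dq 0.23
[ 15.24112013  61.04292766 128.54319127]
shift [ 0.0001 -0.0242  0.0155]
```

View pics/s24.png

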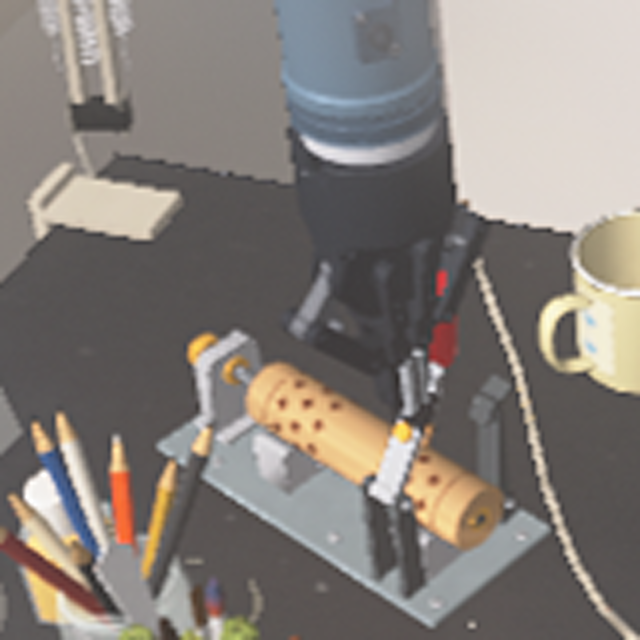

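View pics/w24.png

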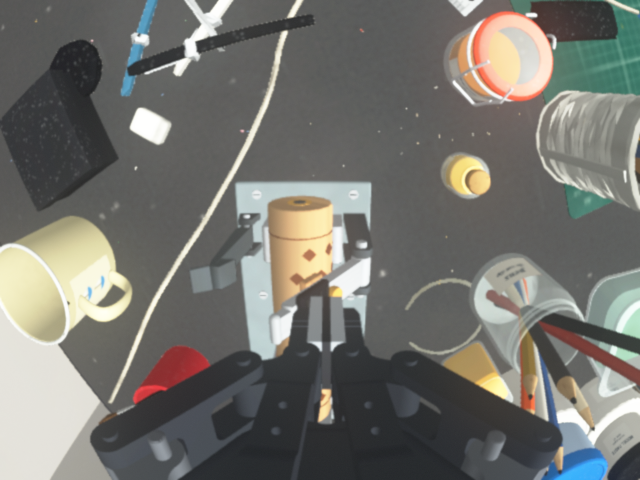

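>>> servo_tool(moves=[[[0, -0.01, 0.007], 0], [[0, -0.02, 0.014], 0], [[0, -0.03, 0.022], 0], [[0, -0.038, 0.032], 0], [[0, -0.046, 0.042], 0]])

```text
time: 17.62
position: [559.2, -143.7, 74.1]
eef_rot: [-0.003, 0.754, 0.656, -0.011]
contact_force: [0.2, -0.1, 0.0]
gripper_width: 0.0
```

```bash
python3 -c "
from h import *
from plant import optics
gp(33)
s=optics.snapshot('wrist'); cv2.imwrite('pics/w25.png',s['pixels'])
s=optics.snapshot('scene'); cv2.imwrite('pics/s25.png',crop(s['pixels'],150,120,160,160,4))
st,p,R=pose();l=loc(p-33*R[:,2]);print(l)
shift(*(np.array([-14,60.5,100])-l))"
```

```text
t 17.62 grasp local [ -8.9  60.6 107.1] yaw 82.08 toolz [-0.0209 -0.0097 -0.9997] F local [ 0.24 -0.04  0.05] w 0.0 dq 0.151
[-10.36065866  60.60608875 106.26460263]
shift [-0.0001 -0.007   0.0127]
```

View pics/s25.png

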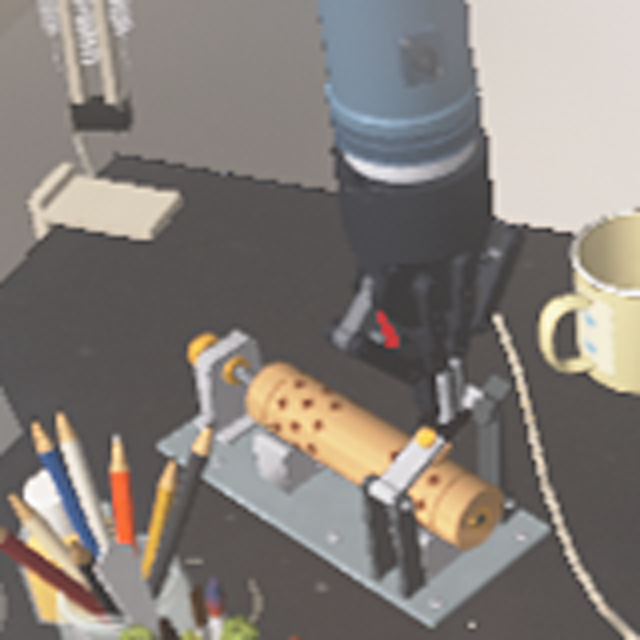

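View pics/w25.png

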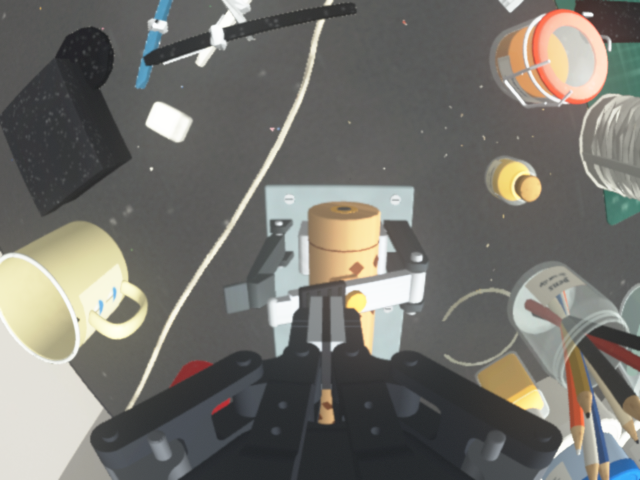

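>>> servo_tool(moves=[[[0, -0.003, 0.003], 0], [[0, -0.006, 0.006], 0], [[0, -0.008, 0.009], 0], [[0, -0.009, 0.012], 0], [[0, -0.009, 0.012], 0]])

```text
time: 18.13
position: [552.8, -142.9, 67.1]
eef_rot: [-0.005, 0.754, 0.657, -0.012]
contact_force: [0.2, 0.4, 0.2]
gripper_width: 0.3
```

```bash
python3 -c "
from h import *
from plant import optics
gp(33)
s=optics.snapshot('wrist'); cv2.imwrite('pics/w26.png',crop(s['pixels'],200,170,260,200,3))
s=optics.snapshot('scene'); cv2.imwrite('pics/s26.png',crop(s['pixels'],210,200,100,80,8))
"
```

```text
t 18.13 grasp local [-15.2  60.6 100.1] yaw 82.09 toolz [-0.0246 -0.0092 -0.9997] F local [0.1  0.44 0.23] w 0.3 dq 0.005
```

View pics/s26.png

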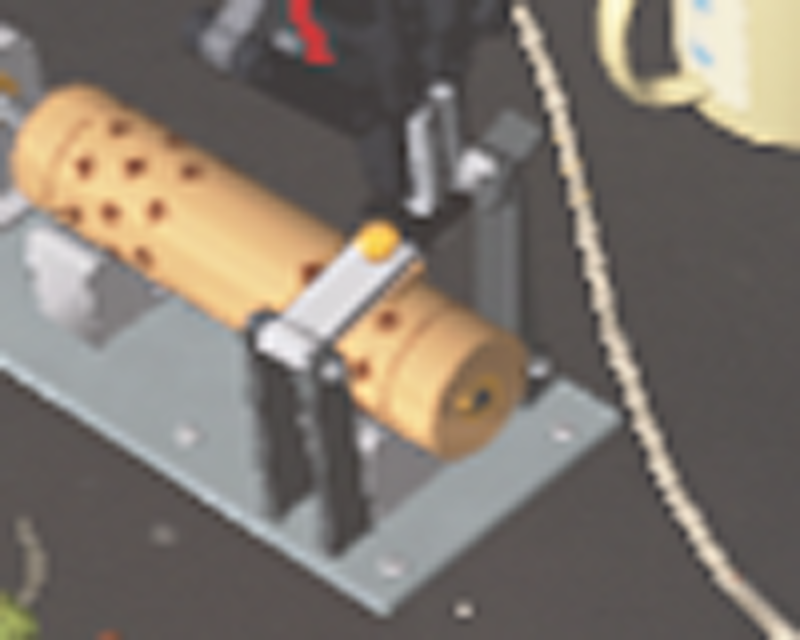

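View pics/w26.png

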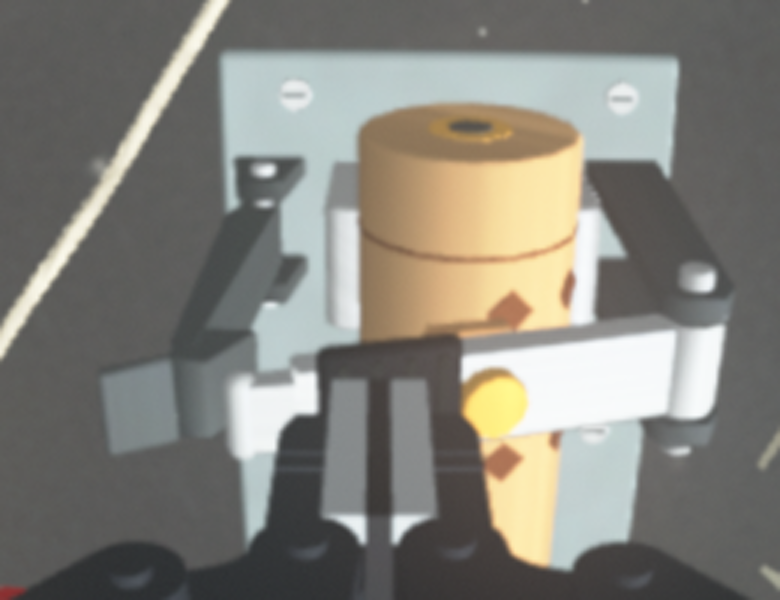

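>>> servo_tool(moves=[[[0, 0, 0.002], 0], [[0, 0, 0.004], 0], [[0, 0, 0.006], 0], [[0, 0, 0.008], 0], [[0, 0, 0.01], 0]])

```text
time: 18.65
position: [552.8, -142.9, 62.2]
eef_rot: [-0.005, 0.754, 0.657, -0.012]
contact_force: [0.8, 0.3, 1.0]
gripper_width: -0.3
```

```bash
python3 -c "
from h import *
gp(33)
"
```

```text
t 18.65 grasp local [-15.2  60.5  95.2] yaw 82.09 toolz [-0.0244 -0.0092 -0.9997] F local [0.79 0.38 0.97] w -0.3 dq 0.023
```

>>> servo_tool(moves=[[[0, 0, 0.002], 0], [[0, 0, 0.004], 0], [[0, 0, 0.006], 0], [[0, 0, 0.006], 0]])

```text
time: 18.98
position: [552.4, -142.9, 59.3]
eef_rot: [-0.005, 0.754, 0.657, -0.013]
contact_force: [-0.9, 0.6, 3.3]
gripper_width: -0.1
```

```bash
python3 -c "
from h import *
gp(33)
"
```

```text
t 18.98 grasp local [-15.5  60.5  92.3] yaw 82.09 toolz [-0.0252 -0.0092 -0.9996] F local [-1.    0.48  3.31] w -0.1 dq 0.009
```

>>> servo_tool(moves=[[[0, 0, 0.002], 0], [[0, 0, 0.004], 0], [[0, 0, 0.005], 0]])

```text
time: 19.23
position: [552.1, -142.9, 57.7]
eef_rot: [-0.005, 0.754, 0.656, -0.013]
contact_force: [-4.0, 1.1, 9.3]
gripper_width: -0.0
```

```bash
python3 -c "
from h import *
gp(33)
"
```

```text
t 19.23 grasp local [-15.8  60.5  90.7] yaw 82.08 toolz [-0.0262 -0.0096 -0.9996] F local [-4.11  0.49  9.27] w -0.0 dq 0.006
```

>>> servo_tool(moves=[[[0, 0, 0.002], 0], [[0, 0, 0.003], 0], [[0, 0, 0.004], 0]])

```text
time: 19.48
position: [552.0, -142.9, 57.0]
eef_rot: [-0.005, 0.754, 0.656, -0.014]
contact_force: [-3.6, 1.5, 9.4]
gripper_width: -0.0
```

```bash
python3 -c "
from h import *
gp(33)
"
```

```text
t 19.48 grasp local [-15.9  60.5  90. ] yaw 82.08 toolz [-0.027  -0.0103 -0.9996] F local [-3.78  0.95  9.45] w -0.0 dq 0.008
```

>>> servo_tool(moves=[[[0, 0, 0.003], 0], [[0, 0, 0.005], 0], [[0, 0, 0.005], 0]])

```text
time: 19.73
position: [551.6, -142.9, 55.5]
eef_rot: [-0.005, 0.754, 0.656, -0.014]
contact_force: [-4.5, -0.5, 8.2]
gripper_width: 0.4
```

```bash
python3 -c "
from h import *
from plant import optics
gp(33)
s=optics.snapshot('wrist'); cv2.imwrite('pics/w27.png',crop(s['pixels'],200,170,260,200,3))
s=optics.snapshot('scene'); cv2.imwrite('pics/s27.png',crop(s['pixels'],210,200,100,80,8))
"
```

```text
t 19.73 grasp local [-16.2  60.5  88.4] yaw 82.08 toolz [-0.0279 -0.0108 -0.9996] F local [-4.35 -1.14  8.24] w 0.4 dq 0.001
```

View pics/w27.png

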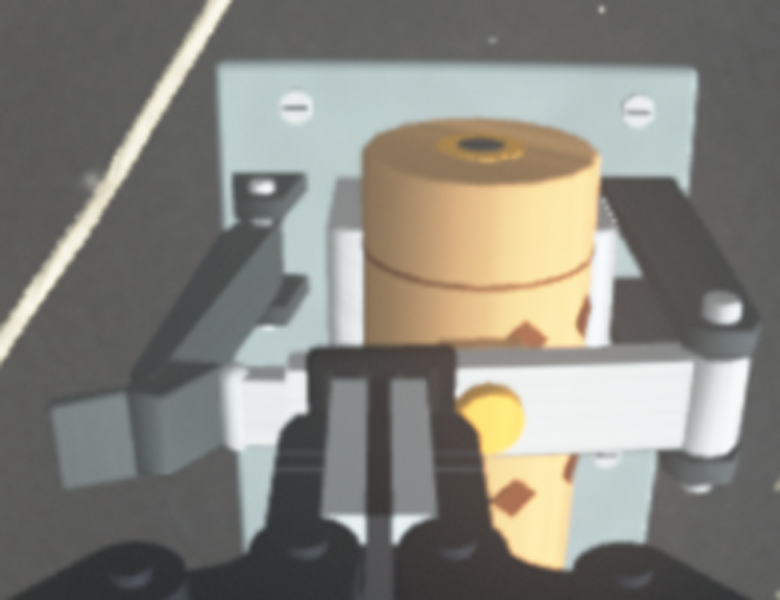

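View pics/s27.png

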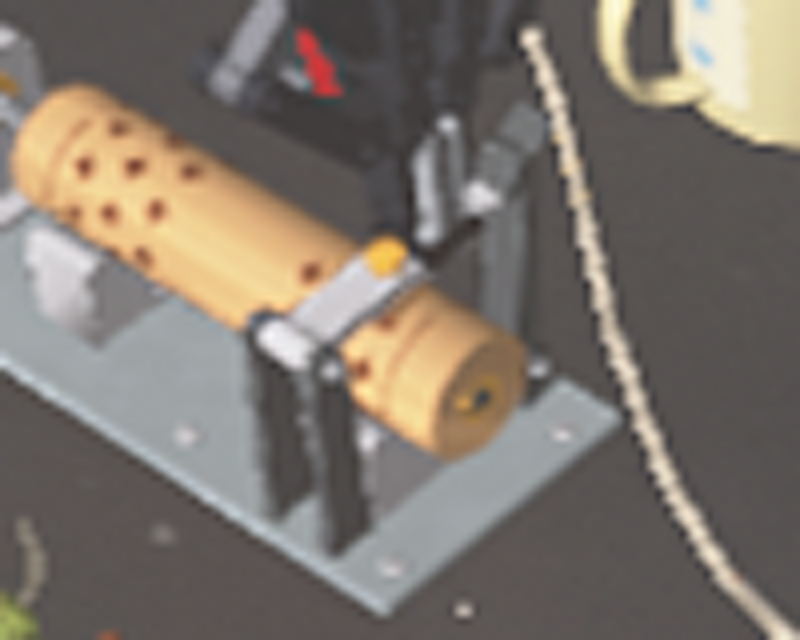

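>>> servo_tool(moves=[[[0, 0, 0.003], 0], [[0, 0, 0.005], 0], [[0, 0, 0.006], 0]])

```text
time: 20.08
position: [551.4, -142.9, 53.2]
eef_rot: [-0.005, 0.754, 0.656, -0.014]
contact_force: [-3.0, 0.8, 6.5]
gripper_width: -0.1
```

```bash
python3 -c "
from h import *
gp(33)
"
```

```text
t 20.08 grasp local [-16.5  60.5  86.2] yaw 82.08 toolz [-0.0286 -0.0111 -0.9995] F local [-3.05  0.36  6.45] w -0.1 dq 0.014
```

>>> servo_tool(moves=[[[0, 0, 0.003], 0], [[0, 0, 0.004], 0], [[0, 0, 0.004], 0]])

```text
time: 20.33
position: [551.2, -142.9, 52.0]
eef_rot: [-0.005, 0.754, 0.656, -0.015]
contact_force: [-2.6, 0.7, 7.7]
gripper_width: 0.2
```

```bash
python3 -c "
from h import *
from plant import optics
gp(33)
s=optics.snapshot('wrist'); cv2.imwrite('pics/w28.png',crop(s['pixels'],200,170,260,200,3))
s=optics.snapshot('scene'); cv2.imwrite('pics/s28.png',crop(s['pixels'],210,200,100,80,8))
"
```

```text
t 20.33 grasp local [-16.6  60.5  85. ] yaw 82.08 toolz [-0.0291 -0.0116 -0.9995] F local [-2.69  0.29  7.67] w 0.2 dq 0.002
```

View pics/w28.png

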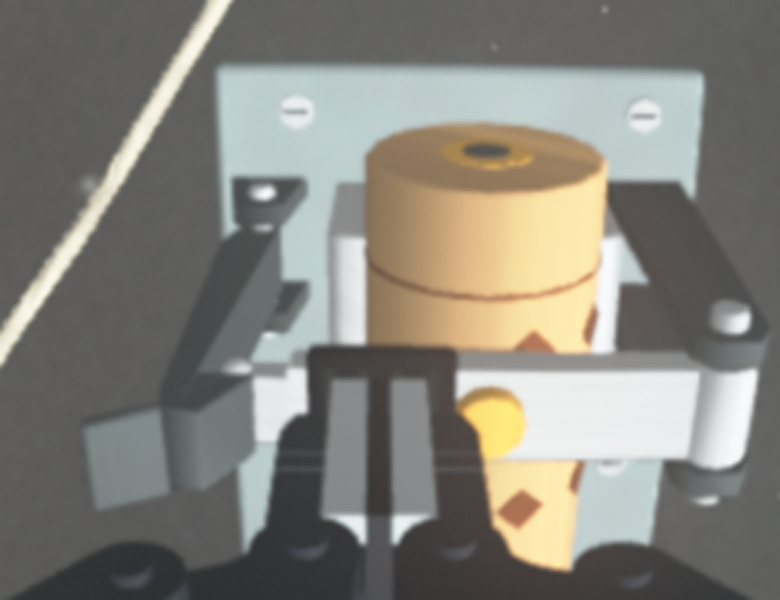

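View pics/s28.png

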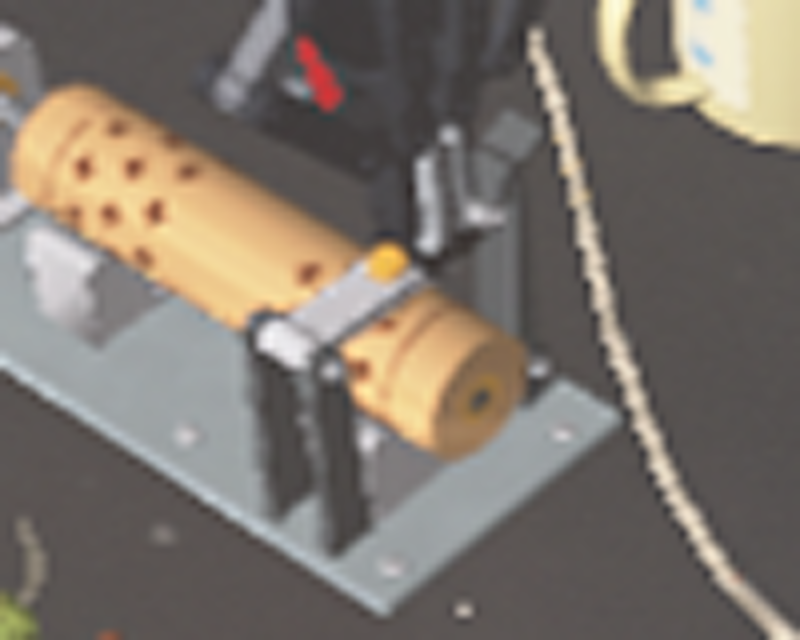

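The latch nose has swung back over the strap end. I'm backing straight up now.

>>> servo_tool(moves=[[[0, 0, -0.01], 0], [[0, 0, -0.03], 0], [[0, 0, -0.07], 0], [[0, 0, -0.12], 0], [[0, 0, -0.18], 0]])

```text
time: 20.85
position: [552.6, -141.6, 141.7]
eef_rot: [-0.006, 0.754, 0.656, -0.015]
contact_force: [1.5, 0.2, -0.1]
gripper_width: 0.4
```

>>> servo_tool(moves=[[[0, 0, -0.05], 0], [[0, 0, -0.1], 0], [[0, 0, -0.1], 0], [[0, 0, -0.1], 0], [[0, 0, -0.1], 0]])

```text
time: 21.27
position: [553.9, -141.2, 191.3]
eef_rot: [-0.006, 0.754, 0.656, -0.016]
contact_force: [-0.1, -1.0, -1.0]
gripper_width: 0.3
```

```bash
python3 -c "
from h import *
from plant import optics
import pickle
gp(33)
st,p,R=pose()
s=optics.snapshot('wrist'); cv2.imwrite('pics/w29.png',s['pixels']);pickle.dump((s,p,R),open('w29.pkl','wb'))
s=optics.snapshot('scene'); cv2.imwrite('pics/s29.png',crop(s['pixels'],180,170,130,110,6))
"
```

```text
t 21.27 grasp local [-14.1  62.5 224.3] yaw 82.09 toolz [-0.0319 -0.0106 -0.9994] F local [ 0.02 -1.04 -0.95] w 0.3 dq 0.027
```

View pics/w29.png

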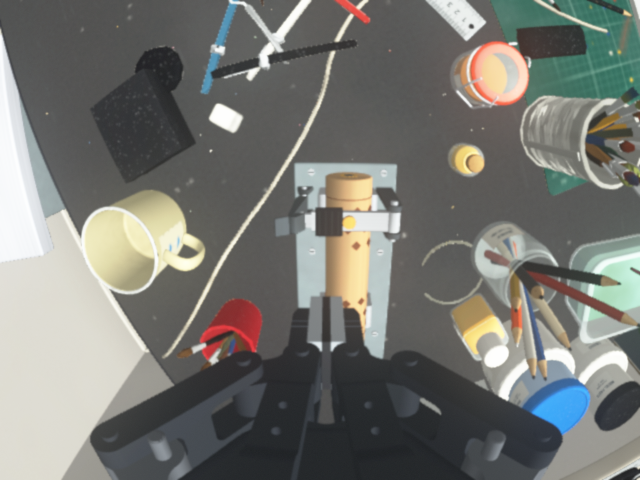

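View pics/s29.png

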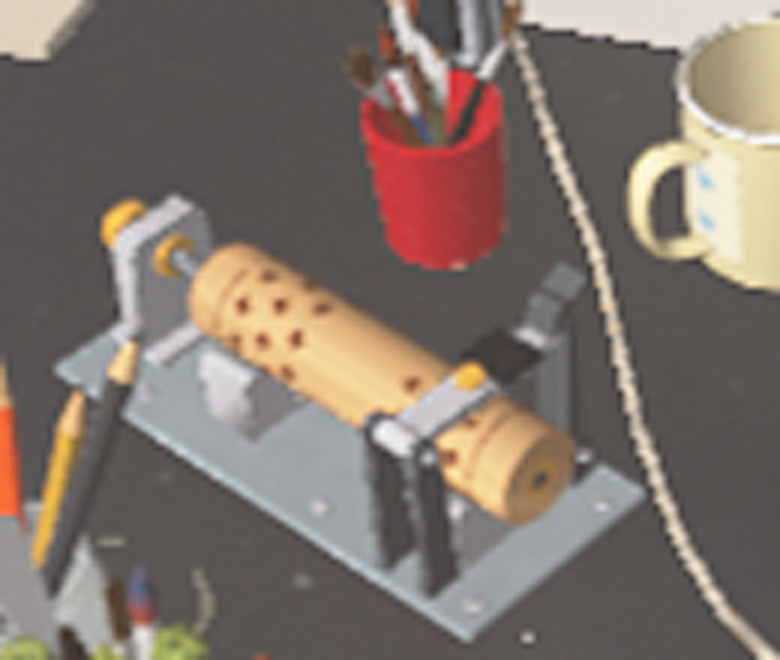

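```bash
python3 -c "
from plant import ctrl
print(ctrl.sign_off())"
```

```text
the job is handed in; nothing more can be done
None
```

The roller is in the cradle against the stop screw, and the strap is latched over it. I handed the job in at about 21 s; no verdict was reported.

- **Grasp:** The first try failed. The real fingertips end about 34 mm short of the reported tool point, so the fingers closed on top of the roller and pressed on it with about 29 N. The roller did not move, and after I corrected the height the second grasp held.
- **Seating and stop:** I laid the roller in the vees, let go so it could settle, and gripped it again at 20 N. I then slid it along until it stopped moving. The wrist felt 6.5 to 6.9 N along the slide, against about 1 to 3 N while sliding, and I held that for about 0.4 s. This leaves roughly 4 to 5 N on the brass tip, but I could not measure the stop contact directly.
- **Strap:** I swung it over and pressed the thumb plate down, feeling at most about 10 N at the readings I took between moves. The latch nose swung back over the strap end.
- **Last checks:** After I backed off, the pictures showed the strap level under the latch, the roller in both vees with its end by the screw tip, and the robot clear. I saw no sign that the mug, jar, bottles or box had moved, though I did not measure that.
- **Not checked:** I had no reading of the pad's force on the roller.
- **Disagreement:** The scene and top cameras put the cradle 4 to 5 mm apart, so I worked from the wrist camera.

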